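# Stand the casting rings on their crucible formers

## Task

The four steel casting rings have come back clean and must be made ready for the next casting: stand each ring upright on the rubber former of its own size (the colour band on the ring matches the former), centred around the cone so that its rim sits flat on the disc all round. Leave the plaster model and the amber bottle where they are.

Things in the scene. Friction and masses are not known exactly. Their poses are not given: they have to be found in the camera images.
- ring_36: steel casting ring, a plain open tube standing upright: outer diameter 36 mm, inner 32 mm, 55 mm tall, about 90 g, bare steel with a 7 mm blue band round its upper end. Loose on the bench. Origin at the middle of the tube, 27.5 mm above its lower rim; z runs along the tube's axis. Its yaw does not matter.
- ring_46: steel casting ring, a plain open tube standing upright: outer diameter 46 mm, inner 42 mm, 55 mm tall, about 115 g, bare steel with a 7 mm green band round its upper end. Loose on the bench. Origin at the middle of the tube, 27.5 mm above its lower rim; z runs along the tube's axis. Its yaw does not matter.
- ring_56: steel casting ring, a plain open tube standing upright: outer diameter 56 mm, inner 52 mm, 55 mm tall, about 145 g, bare steel with a 7 mm yellow band round its upper end. Loose on the bench. Origin at the middle of the tube, 27.5 mm above its lower rim; z runs along the tube's axis. Its yaw does not matter.
- ring_66: steel casting ring, a plain open tube standing upright: outer diameter 66 mm, inner 62 mm, 55 mm tall, about 170 g, bare steel with a 7 mm red band round its upper end. Loose on the bench. Origin at the middle of the tube, 27.5 mm above its lower rim; z runs along the tube's axis. Its yaw does not matter.
- former_36: blue rubber crucible former for the 36 mm ring: a flat disc of diameter 54 mm, 8 mm thick, with a blunt cone in the middle (foot diameter 14 mm, its top 20 mm above the bench). The ring stands on the disc around the cone, with 9 mm to spare all round inside (to the cone) and outside (to the disc's edge). Fixed to the bench. Origin at the centre of its underside, on the bench; z up.
- former_46: green rubber crucible former for the 46 mm ring: a flat disc of diameter 64 mm, 8 mm thick, with a blunt cone in the middle (foot diameter 24 mm, its top 20 mm above the bench). The ring stands on the disc around the cone, with 9 mm to spare all round inside (to the cone) and outside (to the disc's edge). Fixed to the bench. Origin at the centre of its underside, on the bench; z up.
- former_56: yellow rubber crucible former for the 56 mm ring: a flat disc of diameter 74 mm, 8 mm thick, with a blunt cone in the middle (foot diameter 34 mm, its top 20 mm above the bench). The ring stands on the disc around the cone, with 9 mm to spare all round inside (to the cone) and outside (to the disc's edge). Fixed to the bench. Origin at the centre of its underside, on the bench; z up.
- former_66: red rubber crucible former for the 66 mm ring: a flat disc of diameter 84 mm, 8 mm thick, with a blunt cone in the middle (foot diameter 44 mm, its top 20 mm above the bench). The ring stands on the disc around the cone, with 9 mm to spare all round inside (to the cone) and outside (to the disc's edge). Fixed to the bench. Origin at the centre of its underside, on the bench; z up.
- model: bystander: off-white plaster model of a row of teeth on a flat base, about 62 x 56 mm and 31 mm tall, loose. Origin at the middle of its underside; x runs from the front teeth to the back. Not to be disturbed.
- bottle: bystander: small amber bottle with a white cap, 42 mm diameter, 80 mm tall, upright, loose. Origin at the centre of its underside. Not to be disturbed.
Not all that is in view belongs to the job. What is shaped like the ring_56 but purple is not meant.

How it is judged:
By the outcome, as a careful person would: the job done as asked, in the order asked, and still so for the second after the job is handed in, with the robot touching nothing.
It also fails if it takes over 96 s, if anything falls off the work surface, if the arm or the gripper's body presses on something with over 40 N, if the wrist force passes 120 N, or if a joint passes its speed limit or range.

## Robot

A 6-joint arm with a two-finger parallel gripper is mounted at the origin on the work surface. World frame = base frame: x ahead of the robot, y to its left, z up, the work surface at z = 0. Lengths are in mm, angles in rad, forces in N, time in s.
With the tool pointing down it reaches from about 400 to 925 mm from the base axis. Payload 12.5 kg.
Tool frame: the origin (TCP) lies on the mounting face of the last link; the fingertips stand 190 mm ahead of it and the grasp point (between the pads) lies 171 mm ahead of it (env.grasp_offset is the distance from the TCP to the grasp point, in mm); z points along the fingers, y is the direction in which the jaws open and shut (so a half turn about z gives the same grasp; the last joint's range is limited). The gripper opens to 95 mm and grips with 3 to 60 N. Pads are 20 mm wide; open, the fingers measure 119 mm over their backs; the gripper's body (75 mm by 180 mm) begins 59 mm behind the grasp point.
Start: joints at [1.075, 0.491, 1.559, -0, 1.092, -0.106], TCP at [237.479, 578.125, 404.761] pointing down, gripper open.
Joint ranges: [-3.1, 3.1], [-0.84, 2.19], [0.05, 2.79], [-1.13, 4.28], [0.06, 2.93], [-2.69, 2.69]. Speed limits (rad/s): [2.22, 2.22, 2.79, 3.14, 3.14, 3.14].

## Interface

Orientations are given as [roll, pitch, yaw] about the fixed x, y, z axes, in that order (R = Rz(yaw) Ry(pitch) Rx(roll)).
In Python, from cell import env, viewer gives the robot as it stands.
- The arm moves only by the tool play_rows, never from a script. Its argument "increments" is a list of rows, each an object of numbers: "dx", "dy", "dz": the shift along the tool's x, y, z in mm; "rx", "ry", "rz": the turn, a rotation vector about the tool's x, y, z in units of 6 degrees (1.0 is 6 degrees). A call has 1 to 8 rows; each row is the pose to reach, as a shift and turn from the pose measured when the call began, along the tool's axes at that moment; what a row does not reach only later rows make up. A row lasts 1/12 s, in which the tool goes at most 41.7 mm and 7.16 degrees, less where a joint would pass 70% of its speed; a pose out of reach is approached as far as the arm can. A call with a gripper value outside its range is refused whole. "fingers" is the opening, from 0 (shut) to 1 (fully open), set as the call begins (left out, the last holds). The fingers move at their own pace and stop on an object; the grip force is fixed at half the most. Time passes only in rows, so rows that repeat a pose let the fingers close. It gives the time, the measured TCP pose, the force and the opening at its end, in the units of the state.
- env.state(): the state, without advancing time (a new reading comes with each control period).
- viewer.read_camera(name): name is "side" or "top" or "wrist"; returns a dict with "image" (400x640x3 uint8, red, green, blue), "fx", "fy", "cx", "cy" (pixels), "k1" (the pictures are not rectified: a ray, as slopes to the right and down, at radius r is drawn at 1 + k1 r^2 times it, then the intrinsics apply), "rvec" (rotation vector, rad) and "tvec" (3), from world to camera coordinates, as OpenCV has them. Camera axes: x right, y down, z forward; pixel columns grow to the right and rows downward; lengths in mm; the calibration is good to about 2 mm. A picture is of the moment at which its call begins. There is no depth.
- env.job_done(): hands the job in, once; it reports no verdict.
The state is a dict: "t": time; "joints": joint angles; "qvel": joint speeds; "tau": joint torques, N m; "eef_pos": TCP position; "tcp_rot": TCP orientation; "ft_force": force on the tool from outside, world axes, zero at the start; "moment": the same for the moment, N m; "opening": opening from 0.0 (shut) to 1.0 (fully open).
Only numpy, scipy, OpenCV 4.12 (cv2) and the standard library are available. Lean on these libraries where they do the work, as an engineer would, in place of code of your own. Each camera call takes 0.05 s, during which the arm holds its last target.

## Working session

There is one attempt and no reset: what is moved stays moved. The work goes in short steps, Python scripts to look and compute and a tool call to move; the robot and the scene stay as the last step left them, time stands still between calls to the robot, and variables do not carry over. Pictures are saved under pics/ and viewed, and the job is handed in when it is done.

Besides the shell and the picture viewer there is one more tool, called after "Call:" as a command line: name --argument value ..., lists and objects as JSON in quotes. play_rows: Moves the arm, as the interface text tells. Its arguments: {"type":"object","properties":{"increments":{"type":"array","items":{"type":"object","properties":{"dx":{"type":"number"},"dy":{"type":"number"},"dz":{"type":"number"},"rx":{"type":"number"},"ry":{"type":"number"},"rz":{"type":"number"}}}},"fingers":{"type":"number"}},"required":["increments"]}

```bash
ls; mkdir -p pics
python3 - <<'E'
from cell import env, viewer
import cv2
for n in ["side","top","wrist"]:
    c=viewer.read_camera(n); cv2.imwrite(f"pics/{n}0.png",c["image"][:,:,::-1])
    print(n,{k:v for k,v in c.items() if k!="image"})
print(env.state(), env.grasp_offset)
E
```

```text
pics
side {'fx': 422.0208226022414, 'fy': 422.0208226022414, 'cx': 317.0185104857784, 'cy': 195.75015412126237, 'k1': -0.014116335111535415, 'rvec': array([ 2.36721421, -0.72166753,  0.26638749]), 'tvec': array([-459.04829697,  269.58361519,  911.9043529 ])}
top {'fx': 447.16507491238633, 'fy': 447.16507491238633, 'cx': 325.7058122559597, 'cy': 201.0960707475531, 'k1': 0.014126548348708242, 'rvec': array([ 2.14367187, -2.1674065 ,  0.17969293]), 'tvec': array([  -9.87106752,  560.35338839, 1044.89869861])}
wrist {'fx': 328.4446805008413, 'fy': 328.4446805008413, 'cx': 319.9880771000307, 'cy': 198.722553256734, 'k1': -0.028078531053075773, 'rvec': array([-2.39863621, -1.60730933, -0.23869086]), 'tvec': array([-624.56483295,  -31.85945695,  391.74686631])}
{'t': 0.15, 'joints': array([ 1.07542381e+00,  4.91411819e-01,  1.55928844e+00, -3.88796907e-05,
        1.09169279e+00, -1.05602899e-01]), 'qvel': array([-2.55489217e-03, -1.51219211e-03, -1.27656914e-03, -2.57840081e-04,
       -8.74274806e-05, -3.41759740e-04]), 'tau': array([ 1.48285035e-03, -6.12881398e+01, -2.58270282e+01,  6.92279963e-02,
        4.75023931e-02, -1.07515650e-04]), 'eef_pos': array([237.4613519 , 578.11771925, 404.30892626]), 'tcp_rot': array([-3.14079307e+00, -5.00721941e-05,  2.75184095e+00]), 'ft_force': array([ 0.71570555, -0.33298873,  0.85240205]), 'moment': array([-0.03704556, -0.0381181 ,  0.02949902]), 'opening': 0.9996726890748798} 171.3
```

View pics/top0.png

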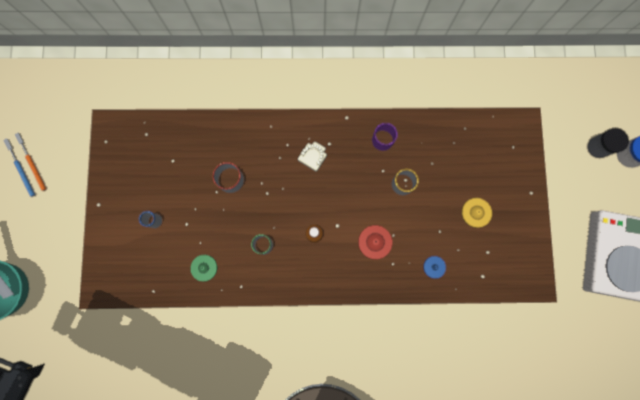

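View pics/side0.png

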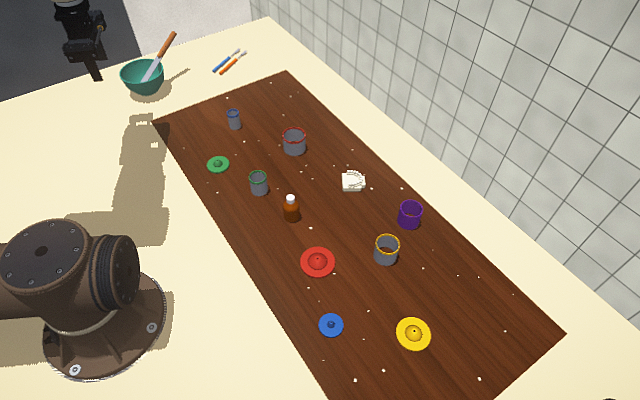

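View pics/wrist0.png

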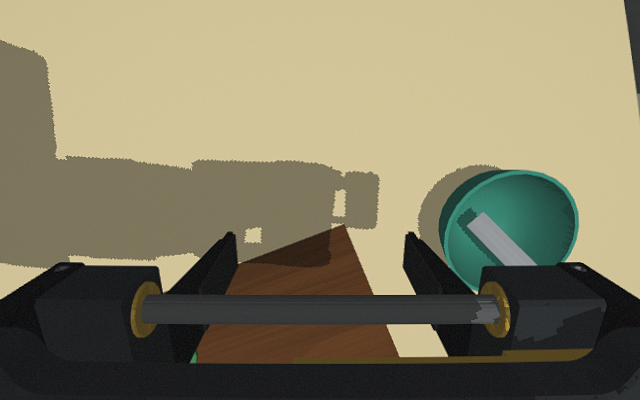

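The top view shows ring_36 at (149,219), ring_46 (262,244), ring_66 (228,177) and ring_56 (406,181). The formers are green (203,268), red (376,242), blue (435,267) and yellow (477,212). The model is at (312,156), the bottle at (314,232), and the purple decoy at (385,136). Next I measure them.

```bash
cat > h.py <<'E'
import numpy as np, cv2
from scipy.optimize import least_squares
from cell import env, viewer
def cam(n):
    c=viewer.read_camera(n); c["R"]=cv2.Rodrigues(c["rvec"])[0]; return c
def ray(c,uv,z):
    uv=np.atleast_2d(uv).astype(float)
    d=np.stack([(uv[:,0]-c["cx"])/c["fx"],(uv[:,1]-c["cy"])/c["fy"]],1); p=d.copy()
    for _ in range(20): p=d/(1+c["k1"]*(p**2).sum(1,keepdims=True))
    D=np.c_[p,np.ones(len(p))]@c["R"]; C=-c["R"].T@np.asarray(c["tvec"]).ravel()
    s=(z-C[2])/D[:,2]; return C+s[:,None]*D
def proj(c,P):
    q=np.atleast_2d(P)@c["R"].T+np.asarray(c["tvec"]).ravel(); p=q[:,:2]/q[:,2:]
    p=p*(1+c["k1"]*(p**2).sum(1,keepdims=True)); return p*[c["fx"],c["fy"]]+[c["cx"],c["cy"]]
HUE={"blue":(100,125),"green":(50,85),"yellow":(20,33),"red":(0,8)}
def mask(im,col,s=90,v=40):
    h=cv2.cvtColor(im,cv2.COLOR_RGB2HSV); lo,hi=HUE[col]
    m=cv2.inRange(h,(lo,s,v),(hi,255,255))
    if col=="red": m|=cv2.inRange(h,(174,s,v),(179,255,255))
    return m
def circ(P,r=None):
    P=P[:,:2]
    if r is None:
        f=lambda a:np.hypot(*(P-a[:2]).T)-a[2]; x0=[*P.mean(0),25]
    else:
        f=lambda a:np.hypot(*(P-a[:2]).T)-r; x0=P.mean(0)
    o=least_squares(f,x0,loss="soft_l1"); return o.x, np.sqrt((f(o.x)**2).mean())
E
python3 - <<'E'
from h import *
for n in ["top","side"]:
    c=cam(n); im=c["image"]
    wood=None
    for col in HUE:
        m=mask(im,col,110 if col!="red" else 130,50)
        k,l,st,ce=cv2.connectedComponentsWithStats(m,connectivity=8)
        for i in range(1,k):
            if st[i,4]<25: continue
            g=ray(c,ce[i],10)[0]
            if not(250<g[0]<1000 and abs(g[1])<620): continue
            print(n,col,st[i],ce[i].round(1),g.round(0)[:2])
E
```

```text
top blue [424 257  21  21 359] [434.2 266.9] [ 399. -281.]
top yellow [395 169  24  23 119] [406.3 180.5] [ 615. -221.]
top yellow [462 198  30  30 712] [476.5 212.3] [ 533. -394.]
top red [212 164  12  25  41] [216.1 177.6] [627. 257.]
top red [225 167  15  22  40] [235.2 179.6] [621. 209.]
top red [358 225  35  35 971] [374.9 241.9] [ 462. -137.]
side blue [227 109  12   9  35] [232.3 113.5] [537. 454.]
side blue [319 313  24  25 486] [330.5 325. ] [ 397. -284.]
side green [207 156  22  17 283] [217.7 164. ] [403. 279.]
side green [249 178  17   6  25] [256.7 181.5] [463. 160.]
side yellow [375 234  25  21 127] [387.2 243.8] [ 630. -194.]
side yellow [396 317  35  35 945] [412.9 333.6] [ 530. -396.]
side red [282 127  24  17 116] [293.3 134.6] [646. 265.]
side red [299 246  37  33 915] [317.2 261.8] [ 460. -140.]
```

Run:
```python
from h import *
im=cv2.imread("pics/top0.png")
a=cv2.resize(im[165:285,125:275],None,fx=5,fy=5,interpolation=cv2.INTER_NEAREST)
cv2.imwrite("pics/z1.png",a)
a=cv2.resize(im[115:285,350:500],None,fx=3.5,fy=3.5,interpolation=cv2.INTER_NEAREST)
cv2.imwrite("pics/z2.png",a)
```

```text
(no output)
```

View pics/z1.png

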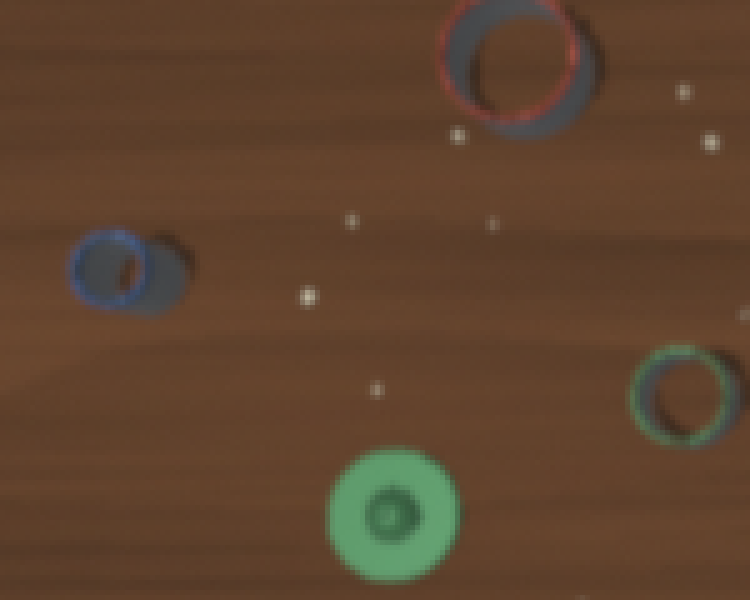

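Run:
```python
from h import *
obj={ # name: color, z, r, top window centre
'f36':('blue',8,27,(434,267)),'f46':('green',8,32,(203,268)),'f56':('yellow',8,37,(477,212)),'f66':('red',8,42,(375,242)),
'r36':('blue',55,17,(147,219)),'r46':('green',55,22,(262,244)),'r56':('yellow',55,27,(406,181)),'r66':('red',55,32,(228,177))}
cs={n:cam(n) for n in("top","side")}
for k,(col,z,r,w) in obj.items():
    g=ray(cs["top"],w,z)[0]
    for n,c in cs.items():
        u=proj(c,g)[0]; m=mask(c["image"],col,110 if col in('red','yellow') else 70,35)
        W=np.zeros_like(m); cv2.circle(W,tuple(int(x) for x in u.round()),24,255,-1)
        if n=="side" and k[0]=='r' : pass
        m&=W
        if k[0]=='f':
            ct=max(cv2.findContours(m,cv2.RETR_EXTERNAL,cv2.CHAIN_APPROX_NONE)[0],key=cv2.contourArea)[:,0]
            P=ray(c,ct,z); x,e=circ(P); M=cv2.moments(ct.astype(np.float32)); cen=ray(c,[M['m10']/M['m00'],M['m01']/M['m00']],z)[0]
            print(k,n,x.round(1),round(e,1),cen[:2].round(1))
        else:
            v,uu=np.nonzero(m); P=ray(c,np.c_[uu,v],z); x,e=circ(P,r-1); y,_=circ(P); print(k,n,len(P),x.round(1),round(e,1),y.round(1))
    
c=cs["top"]
for nm,uv,z in [("model",(312,156),20),("bottle",(314,232),80),("purple",(385,136),55)]: print(nm,ray(c,uv,z)[0].round())
```

```text
f36 top [ 399.5 -282.    26. ] 0.6 [ 399.3 -282. ]
f36 side [ 397.7 -282.9   26.4] 0.7 [ 397.4 -283.2]
f46 top [404.5 282.8  30.7] 0.6 [404.4 282.9]
f46 side [403.8 281.5  31.4] 1.1 [403.4 281. ]
f56 top [ 533.2 -394.4   36.9] 0.7 [ 533.1 -394.4]
f56 side [ 531.4 -395.3   36.2] 0.6 [ 530.9 -396. ]
f66 top [ 462.1 -137.3   42.4] 0.6 [ 461.8 -137.2]
f66 side [ 460.8 -138.3   42.2] 0.9 [ 460.1 -139.3]
r36 top 56 [520.7 406.3] 1.1 [520.6 406.3  16.2]
r36 side 59 [520.2 405.4] 2.7 [520.2 405.5  16.3]
r46 top 3 [458.2 139.5] 0.4 [485.8 131.4  47.1]
r46 side 76 [457.2 137.4] 1.8 [457.2 137.3  21.4]
r56 top 117 [ 608.  -211.4] 1.5 [ 608.  -211.4   26.7]
r56 side 130 [ 606.  -212.6] 1.7 [ 606.1 -212.5   26.7]
r66 top 156 [623.6 223.6] 1.7 [623.6 223.6  31.7]
r66 side 127 [621.8 221.3] 4.1 [621.8 221.4  31.9]
model [678.  16.  20.]
bottle [482.  13.  80.]
purple [ 718. -163.   55.]
```

```bash
cat >> h.py <<'E'
from scipy.spatial.transform import Rotation as Ro
def inc(x,y,zg,yaw=np.pi):
    """increments for grasp point at x,y,zg pointing down"""
    s=env.state(); R=Ro.from_euler('xyz',s["tcp_rot"]); T=Ro.from_euler('xyz',[np.pi,0,yaw])
    d=R.inv().apply(np.array([x,y,zg+171.3])-s["eef_pos"]); rv=np.degrees((R.inv()*T).as_rotvec())/6
    print("t",round(s["t"],2),"d",d.round(1),"r",rv.round(2),"J",s["joints"].round(2),"F",s["ft_force"].round(1),"open",round(s["opening"],3))
E
python3 - <<'E'
from h import *
inc(520.5,406,130)
c=cam("top"); h=cv2.cvtColor(c["image"],cv2.COLOR_RGB2HSV)
for s in (40,50,60,70):
    m=cv2.inRange(h,(40,s,35),(95,255,255)); W=np.zeros_like(m); cv2.circle(W,(262,244),16,255,-1); v,u=np.nonzero(m&W)
    if len(u)>5: P=ray(c,np.c_[u,v],55); print(s,len(u),circ(P,21),circ(P))
E
```

```text
t 0.35 d [-327.2  -51.6  103.3] r [-0.   -0.   -3.72] J [ 1.08  0.49  1.56  0.    1.09 -0.11] F [ 0.4 -0.1  0.3] open 1.0
40 89 (array([458.07650895, 138.2473604 ]), np.float64(1.3434375377188104)) (array([458.01520217, 138.21990982,  21.49258739]), np.float64(1.2515824547222867))
50 80 (array([458.26031936, 138.46029333]), np.float64(1.2293311866057912)) (array([458.20361343, 138.42297684,  21.50991511]), np.float64(1.1149483321130909))
60 57 (array([458.40417414, 139.23524507]), np.float64(1.0529649006414696)) (array([458.36012742, 139.14383328,  21.58734048]), np.float64(0.882307394661258))
70 23 (array([459.17368105, 140.1219179 ]), np.float64(0.8905977710072414)) (array([458.97521235, 139.90976779,  21.71264508]), np.float64(0.5483370406251067))
```

Call:
play_rows --increments '[{"dx": -30,"dy": -5,"dz": 9,"rz": -0.4},{"dx": -70,"dy": -11,"dz": 22,"rz": -0.9},{"dx": -110,"dy": -17,"dz": 34,"rz": -1.4},{"dx": -150,"dy": -24,"dz": 47,"rz": -1.9},{"dx": -190,"dy": -30,"dz": 60,"rz": -2.4},{"dx": -230,"dy": -36,"dz": 72,"rz": -2.9},{"dx": -270,"dy": -43,"dz": 85,"rz": -3.4},{"dx": -300,"dy": -47,"dz": 95,"rz": -3.72}]' --fingers 1

```text
invalid input
```

Run:
```python
from h import *
inc(520.5,406,130)
```

```text
t 0.4 d [-327.2  -51.6  103.4] r [-0.   -0.   -3.72] J [ 1.08  0.49  1.56  0.    1.09 -0.11] F [ 0.3  0.3 -0.1] open 0.996
```

Call:
play_rows --increments '[{"dx": -30,"dy": -5,"dz": 9,"rx": 0,"ry": 0,"rz": -0.4},{"dx": -70,"dy": -11,"dz": 22,"rx": 0,"ry": 0,"rz": -0.9},{"dx": -110,"dy": -17,"dz": 34,"rx": 0,"ry": 0,"rz": -1.4},{"dx": -150,"dy": -24,"dz": 47,"rx": 0,"ry": 0,"rz": -1.9},{"dx": -190,"dy": -30,"dz": 60,"rx": 0,"ry": 0,"rz": -2.4},{"dx": -230,"dy": -36,"dz": 72,"rx": 0,"ry": 0,"rz": -2.9},{"dx": -270,"dy": -43,"dz": 85,"rx": 0,"ry": 0,"rz": -3.4},{"dx": -300,"dy": -47,"dz": 95,"rx": 0,"ry": 0,"rz": -3.72}]'

```text
t: 1.07
eef_pos: [499.0, 419.0, 309.0]
tcp_rot: [-3.141, 0.0, -3.14]
ft_force: [0.4, -0.3, -0.4]
opening: 0.998
```

Run:
```python
from h import *
inc(520.5,406,130)
```

```text
t 1.07 d [-21.5 -13.    7.7] r [-0.    0.    0.02] J [ 0.6   0.63  1.58 -0.    0.93 -0.98] F [ 0.4 -0.3 -0.4] open 0.998
```

Call:
play_rows --increments '[{"dx": -12,"dy": -7,"dz": 4,"rx": 0,"ry": 0,"rz": 0},{"dx": -21.5,"dy": -13,"dz": 8,"rx": 0,"ry": 0,"rz": 0},{"dx": -21.5,"dy": -13,"dz": 8,"rx": 0,"ry": 0,"rz": 0}]'

```text
t: 1.32
eef_pos: [521.9, 404.8, 300.0]
tcp_rot: [-3.141, -0.001, 3.141]
ft_force: [-1.1, 0.6, 0.4]
opening: 1.001
```

Run:
```python
from h import *
inc(520.5,406,40)
c=cam("wrist"); cv2.imwrite("pics/w1.png",c["image"][:,:,::-1])
h=cv2.cvtColor(c["image"],cv2.COLOR_RGB2HSV)
print(proj(c,[[520.5,406,55],[520.5,406,40]]))
m=mask(c["image"],"blue",70,35); v,u=np.nonzero(m); P=ray(c,np.c_[u,v],55)
k=np.hypot(P[:,0]-520,P[:,1]-406)<30; print(k.sum(),circ(P[k],17),circ(P[k]))
```

```text
t 1.32 d [ 1.4  1.3 88.7] r [-0.01 -0.01 -0.  ] J [ 0.56  0.65  1.57 -0.    0.93 -1.01] F [-1.1  0.6  0.4] open 1.001
[[321.78086023 216.55880303]
 [321.67539306 209.9102948 ]]
614 (array([518.897814  , 409.12564716]), np.float64(1.1107803096927193)) (array([518.8911205 , 409.12627956,  16.57432984]), np.float64(1.0224252456854945))
```

View pics/w1.png

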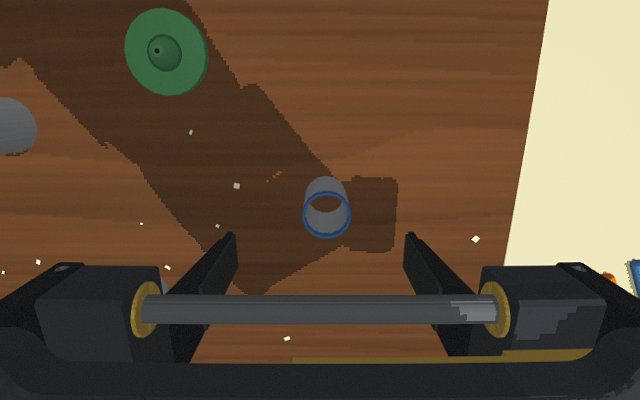

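The wrist view shows ring_36 upright, its blue rim centred near pixel (327,215), between the fingers. The floor agrees within 3 mm, so I descend and grasp.

Call:
play_rows --increments '[{"dx": 1.5,"dy": 2,"dz": 20,"rx": 0,"ry": 0,"rz": 0},{"dx": 1.5,"dy": 2,"dz": 50,"rx": 0,"ry": 0,"rz": 0},{"dx": 1.5,"dy": 2,"dz": 78,"rx": 0,"ry": 0,"rz": 0},{"dx": 1.5,"dy": 2,"dz": 88.5,"rx": 0,"ry": 0,"rz": 0},{"dx": 1.5,"dy": 2,"dz": 88.5,"rx": 0,"ry": 0,"rz": 0}]'

```text
t: 1.78
eef_pos: [517.8, 408.5, 210.4]
tcp_rot: [-3.139, -0.004, -3.14]
ft_force: [1.1, 1.5, 0.7]
opening: 1.0
```

Call:
play_rows --increments '[{"dx": 0,"dy": 0,"dz": 0,"rx": 0,"ry": 0,"rz": 0},{"dx": 0,"dy": 0,"dz": 0,"rx": 0,"ry": 0,"rz": 0},{"dx": 0,"dy": 0,"dz": 0,"rx": 0,"ry": 0,"rz": 0},{"dx": 0,"dy": 0,"dz": 0,"rx": 0,"ry": 0,"rz": 0},{"dx": 0,"dy": 0,"dz": 0,"rx": 0,"ry": 0,"rz": 0},{"dx": 0,"dy": 0,"dz": 0,"rx": 0,"ry": 0,"rz": 0},{"dx": 0,"dy": 0,"dz": 0,"rx": 0,"ry": 0,"rz": 0},{"dx": 0,"dy": 0,"dz": 0,"rx": 0,"ry": 0,"rz": 0}]' --fingers 0.0

```text
t: 2.45
eef_pos: [517.8, 408.4, 210.5]
tcp_rot: [-3.139, -0.004, -3.14]
ft_force: [-0.1, 0.5, -0.3]
opening: 0.496
```

Run:
```python
from h import *
inc(398.5,-282.5,160)
```

```text
t 2.45 d [ 121.  -691.  -118.8] r [-0.02 -0.04  0.02] J [ 0.57  0.76  1.62  0.    0.76 -1.  ] F [-0.1  0.5 -0.3] open 0.496
```

Call:
play_rows --increments '[{"dx": 0,"dy": 0,"dz": 0,"rx": 0,"ry": 0,"rz": 0},{"dx": 0,"dy": 0,"dz": 0,"rx": 0,"ry": 0,"rz": 0},{"dx": 0,"dy": 0,"dz": 0,"rx": 0,"ry": 0,"rz": 0},{"dx": 0,"dy": 0,"dz": 0,"rx": 0,"ry": 0,"rz": 0}]' --fingers 0.0

```text
t: 2.78
eef_pos: [517.9, 408.4, 210.5]
tcp_rot: [-3.139, -0.004, -3.14]
ft_force: [-0.1, 0.3, 0.6]
opening: 0.379
```

Call:
play_rows --increments '[{"dx": 0,"dy": 0,"dz": -5,"rx": 0,"ry": 0,"rz": 0},{"dx": 0,"dy": 0,"dz": -18,"rx": 0,"ry": 0,"rz": 0},{"dx": 0,"dy": 0,"dz": -38,"rx": 0,"ry": 0,"rz": 0},{"dx": 0,"dy": 0,"dz": -60,"rx": 0,"ry": 0,"rz": 0},{"dx": 0,"dy": 0,"dz": -82,"rx": 0,"ry": 0,"rz": 0},{"dx": 3,"dy": -10,"dz": -102,"rx": 0,"ry": 0,"rz": 0},{"dx": 6,"dy": -30,"dz": -116,"rx": 0,"ry": 0,"rz": 0},{"dx": 12,"dy": -60,"dz": -120,"rx": 0,"ry": 0,"rz": 0}]' --fingers 0.0

```text
t: 3.45
eef_pos: [506.3, 349.3, 334.1]
tcp_rot: [3.141, 0.001, -3.138]
ft_force: [1.6, -0.8, -1.6]
opening: 0.376
```

Run:
```python
from h import *
inc(398.5,-282.5,160)
c=cam("side"); cv2.imwrite("pics/s1.png",c["image"][:,:,::-1])
```

```text
t 3.45 d [ 110.1 -631.5    2.6] r [0.   0.01 0.03] J [ 0.5   0.55  1.66 -0.    0.93 -1.08] F [ 1.6 -0.8 -1.6] open 0.376
```

View pics/s1.png

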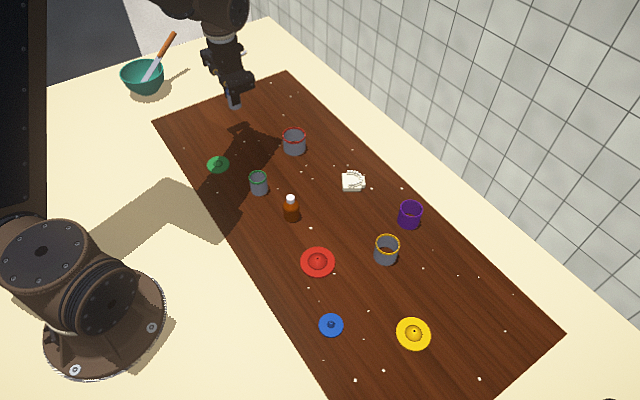

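The side view shows ring_36 held in the gripper at about (233,100), clear of everything. I carry it to the blue former.

Call:
play_rows --increments '[{"dx": 5,"dy": -30,"dz": 0,"rx": 0,"ry": 0,"rz": 0},{"dx": 11,"dy": -64,"dz": 0,"rx": 0,"ry": 0,"rz": 0},{"dx": 18,"dy": -102,"dz": 0,"rx": 0,"ry": 0,"rz": 0},{"dx": 24,"dy": -140,"dz": 0,"rx": 0,"ry": 0,"rz": 0},{"dx": 31,"dy": -178,"dz": 0,"rx": 0,"ry": 0,"rz": 0},{"dx": 38,"dy": -216,"dz": 0,"rx": 0,"ry": 0,"rz": 0},{"dx": 44,"dy": -254,"dz": 0,"rx": 0,"ry": 0,"rz": 0},{"dx": 51,"dy": -292,"dz": 0,"rx": 0,"ry": 0,"rz": 0}]' --fingers 0.0

```text
t: 4.17
eef_pos: [454.1, 50.9, 335.5]
tcp_rot: [-3.139, -0.001, -3.139]
ft_force: [1.0, -0.4, -1.6]
opening: 0.379
```

Call:
play_rows --increments '[{"dx": 6,"dy": -34,"dz": 0,"rx": 0,"ry": 0,"rz": 0},{"dx": 13,"dy": -72,"dz": 0,"rx": 0,"ry": 0,"rz": 0},{"dx": 19,"dy": -110,"dz": 0,"rx": 0,"ry": 0,"rz": 0},{"dx": 26,"dy": -148,"dz": 0,"rx": 0,"ry": 0,"rz": 0},{"dx": 32,"dy": -186,"dz": 0,"rx": 0,"ry": 0,"rz": 0},{"dx": 39,"dy": -222,"dz": 0,"rx": 0,"ry": 0,"rz": 0},{"dx": 44,"dy": -254,"dz": 0,"rx": 0,"ry": 0,"rz": 0},{"dx": 48,"dy": -280,"dz": 0,"rx": 0,"ry": 0,"rz": 0}]' --fingers 0.0

```text
t: 4.83
eef_pos: [405.9, -231.5, 337.3]
tcp_rot: [-3.138, 0.0, -3.141]
ft_force: [0.5, -0.7, -0.6]
opening: 0.374
```

Run:
```python
from h import *
inc(398.5,-282.5,160)
```

```text
t 4.83 d [  7.5 -51.    6.1] r [-0.03  0.    0.01] J [-0.66  0.36  2.01 -0.    0.76 -2.23] F [ 0.5 -0.7 -0.6] open 0.374
```

Call:
play_rows --increments '[{"dx": 4,"dy": -26,"dz": 15,"rx": 0,"ry": 0,"rz": 0},{"dx": 6.5,"dy": -44,"dz": 36,"rx": 0,"ry": 0,"rz": 0},{"dx": 7.5,"dy": -51,"dz": 56,"rx": 0,"ry": 0,"rz": 0},{"dx": 7.5,"dy": -51,"dz": 56,"rx": 0,"ry": 0,"rz": 0},{"dx": 7.5,"dy": -51,"dz": 56,"rx": 0,"ry": 0,"rz": 0}]' --fingers 0.0

```text
t: 5.25
eef_pos: [398.4, -282.7, 281.7]
tcp_rot: [-3.139, -0.001, -3.142]
ft_force: [0.1, 0.3, -0.5]
opening: 0.384
```

Run:
```python
from h import *
inc(398.5,-282.5,48)
for n in ("wrist","side","top"):
    c=cam(n); cv2.imwrite(f"pics/{n}2.png",c["image"][:,:,::-1])
```

```text
t 5.25 d [-0.2  0.4 62.4] r [-0.02 -0.01  0.  ] J [-0.75  0.48  2.02 -0.    0.65 -2.32] F [ 0.1  0.3 -0.5] open 0.384
```

View pics/wrist2.png

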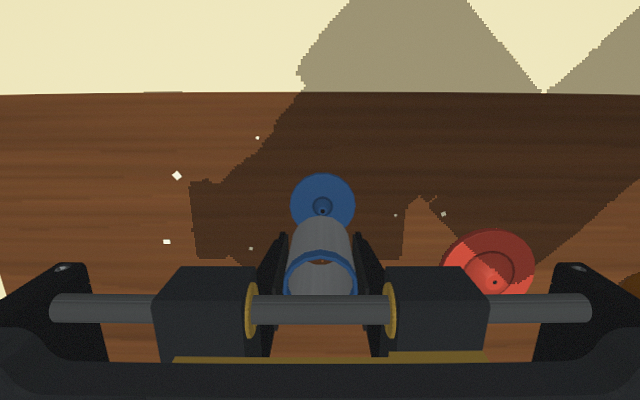

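View pics/side2.png

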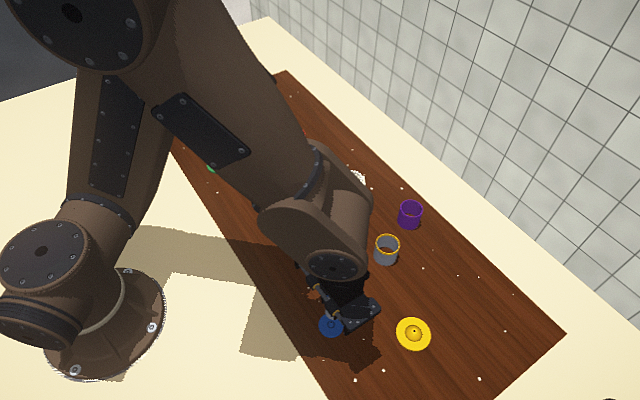

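```bash
cat >> h.py <<'E'
def wristcheck(col,rr,rf,top_off,near,s=70,v=25,seen=None):
    """ring rim and former disc in wrist cam -> xy world and diff"""
    st=env.state(); e=st["eef_pos"]; g=e[2]-171.3; c=cam("wrist"); m=mask(c["image"],col,s,v)
    vv,uu=np.nonzero(m); uv=np.c_[uu,vv]
    zt=g+top_off
    P=ray(c,uv,zt); k=np.hypot(P[:,0]-e[0],P[:,1]-e[1])<rr+5
    print("TCP",e.round(1),"ring rim",k.sum(),circ(P[k]),circ(P[k],rr-1))
    cs=cv2.findContours(m,cv2.RETR_EXTERNAL,cv2.CHAIN_APPROX_NONE)[0]
    ct=np.concatenate([q[:,0] for q in cs]); P=ray(c,ct,8); d=np.hypot(P[:,0]-near[0],P[:,1]-near[1])
    k=(d>rf-6)&(d<rf+6); print("former",k.sum(),circ(P[k],rf),circ(P[k]))
E
python3 - <<'E'
from h import *
wristcheck("blue",18,27,15.8,(398.5,-282.5))
E
```

```text
TCP [ 398.8 -282.1  282.8] ring rim 949 (array([ 399.61805619, -282.79973752,   16.42397769]), np.float64(1.1536871731091463)) (array([ 400.31950437, -282.79685802]), np.float64(1.1962889647297235))
former 146 (array([ 397.4247072 , -281.54711849]), np.float64(1.08464694856297)) (array([ 396.84295569, -281.51514685,   26.23640165]), np.float64(0.7074529885142443))
```

Call:
play_rows --increments '[{"dx": 1,"dy": 0,"dz": 10,"rx": 0,"ry": 0,"rz": 0},{"dx": 2,"dy": 0,"dz": 26,"rx": 0,"ry": 0,"rz": 0},{"dx": 2,"dy": 0,"dz": 43,"rx": 0,"ry": 0,"rz": 0},{"dx": 2,"dy": 0,"dz": 55,"rx": 0,"ry": 0,"rz": 0},{"dx": 2,"dy": 0,"dz": 60,"rx": 0,"ry": 0,"rz": 0},{"dx": 2,"dy": 0,"dz": 60,"rx": 0,"ry": 0,"rz": 0},{"dx": 2,"dy": 0,"dz": 60,"rx": 0,"ry": 0,"rz": 0}]' --fingers 0.0

```text
t: 6.03
eef_pos: [397.2, -282.1, 223.5]
tcp_rot: [-3.137, 0.002, -3.139]
ft_force: [0.7, -0.4, -0.2]
opening: 0.377
```

Run:
```python
from h import *
inc(396.5,-282,47.2)
```

```text
t 6.03 d [0.7 0.2 5. ] r [-0.05  0.02  0.03] J [-0.75  0.58  2.06 -0.    0.5  -2.32] F [ 0.7 -0.4 -0.2] open 0.377
```

Call:
play_rows --increments '[{"dx": 0.5,"dy": 0,"dz": 2,"rx": 0,"ry": 0,"rz": 0},{"dx": 0.5,"dy": 0,"dz": 4,"rx": 0,"ry": 0,"rz": 0},{"dx": 0.5,"dy": 0,"dz": 4,"rx": 0,"ry": 0,"rz": 0}]' --fingers 0.0

```text
t: 6.28
eef_pos: [396.7, -282.2, 219.8]
tcp_rot: [-3.136, 0.003, -3.139]
ft_force: [-0.1, -0.3, -1.4]
opening: 0.375
```

Call:
play_rows --increments '[{"dx": 0,"dy": 0,"dz": 1.5,"rx": 0,"ry": 0,"rz": 0},{"dx": 0,"dy": 0,"dz": 1.5,"rx": 0,"ry": 0,"rz": 0},{"dx": 0,"dy": 0,"dz": 1.5,"rx": 0,"ry": 0,"rz": 0}]' --fingers 0.0

```text
t: 6.53
eef_pos: [396.8, -282.2, 218.5]
tcp_rot: [-3.136, 0.003, -3.139]
ft_force: [0.4, 0.5, 2.2]
opening: 0.377
```

Call:
play_rows --increments '[{"dx": 0,"dy": 0,"dz": 0.5,"rx": 0,"ry": 0,"rz": 0},{"dx": 0,"dy": 0,"dz": 0.5,"rx": 0,"ry": 0,"rz": 0},{"dx": 0,"dy": 0,"dz": 0.5,"rx": 0,"ry": 0,"rz": 0},{"dx": 0,"dy": 0,"dz": 0.5,"rx": 0,"ry": 0,"rz": 0},{"dx": 0,"dy": 0,"dz": 0.5,"rx": 0,"ry": 0,"rz": 0},{"dx": 0,"dy": 0,"dz": 0.5,"rx": 0,"ry": 0,"rz": 0}]' --fingers 0.95

```text
t: 7.03
eef_pos: [396.8, -282.2, 217.9]
tcp_rot: [-3.136, 0.003, -3.139]
ft_force: [-0.4, 0.0, -0.7]
opening: 0.744
```

Call:
play_rows --increments '[{"dx": 0,"dy": 0,"dz": -10,"rx": 0,"ry": 0,"rz": 0},{"dx": 0,"dy": 0,"dz": -30,"rx": 0,"ry": 0,"rz": 0},{"dx": 0,"dy": 0,"dz": -55,"rx": 0,"ry": 0,"rz": 0},{"dx": 0,"dy": 0,"dz": -80,"rx": 0,"ry": 0,"rz": 0},{"dx": 0,"dy": 0,"dz": -95,"rx": 0,"ry": 0,"rz": 0},{"dx": 0,"dy": 0,"dz": -100,"rx": 0,"ry": 0,"rz": 0},{"dx": 0,"dy": 0,"dz": -100,"rx": 0,"ry": 0,"rz": 0}]' --fingers 0.95

```text
t: 7.62
eef_pos: [396.5, -281.5, 319.4]
tcp_rot: [-3.134, 0.005, -3.139]
ft_force: [-0.4, 0.5, -0.2]
opening: 0.95
```

Run:
```python
from h import *
inc(607,-212,130)
for n in ("wrist","side","top"):
    c=cam(n); cv2.imwrite(f"pics/{n}3.png",c["image"][:,:,::-1])
```

```text
t 7.62 d [-210.6   69.1   18.6] r [-0.07  0.05  0.03] J [-0.75  0.41  1.99 -0.    0.73 -2.32] F [-0.4  0.5 -0.2] open 0.95
```

View pics/wrist3.png

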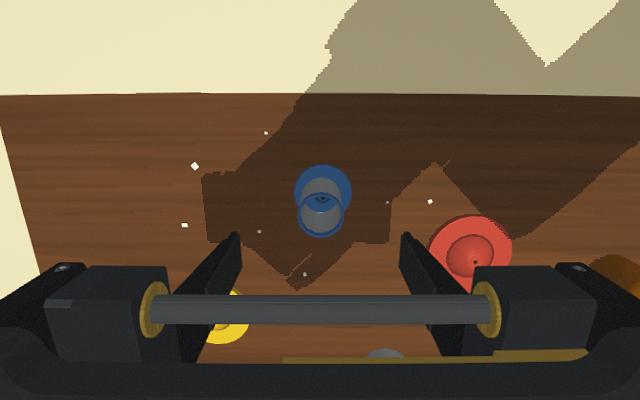

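Run:
```python
from h import *
c=cam("wrist"); m=mask(c["image"],"blue",70,25)
cv2.imwrite("pics/z3.png",cv2.resize(c["image"][150:250,270:370,::-1],None,fx=6,fy=6,interpolation=cv2.INTER_NEAREST))
v,u=np.nonzero(m); P=ray(c,np.c_[u,v],63)
ct=np.concatenate([q[:,0] for q in cv2.findContours(m,cv2.RETR_EXTERNAL,cv2.CHAIN_APPROX_NONE)[0]])
Q=ray(c,ct,8); d=np.hypot(Q[:,0]-398,Q[:,1]+282); k=(abs(d-27)<5); print("former",circ(Q[k],27),circ(Q[k]))
# rim pixels: lower arc of external contour at z=63
Q=ray(c,ct,63); d=np.hypot(Q[:,0]-398,Q[:,1]+282); k=(abs(d-18)<3.5)&(ct[:,1]>205); print("rim",k.sum(),circ(Q[k],18))
print(proj(c,[[398,-282,63],[398,-282,8],[416,-282,63],[380,-282,63]]).round(1))
```

```text
former (array([ 398.03829539, -281.56832789]), np.float64(1.0911967226558337)) (array([ 397.64155282, -281.51645488,   26.57120937]), np.float64(1.149278776887225))
rim 86 (array([ 399.26390069, -283.02542779]), np.float64(0.9177119679473125))
[[320.8 215.3]
 [320.9 194.9]
 [320.8 237.3]
 [320.9 192.5]]
```

View pics/z3.png

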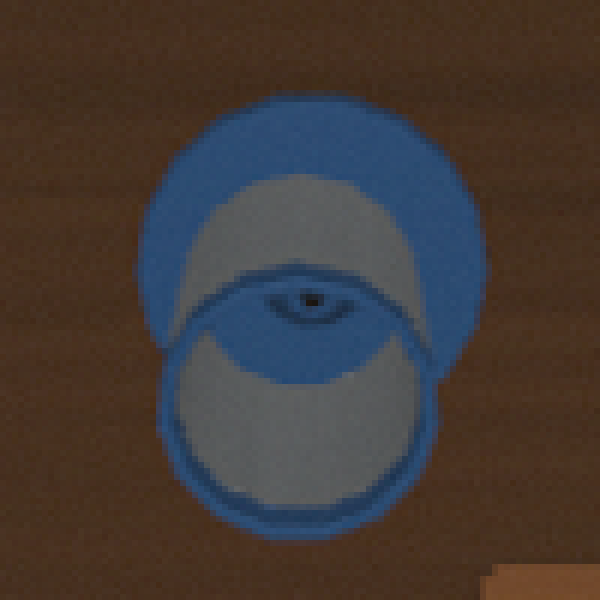

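The blue ring is upright around its cone, offset about 1–2 mm. That is well inside the 9 mm clearance. Next is ring_56.

Call:
play_rows --increments '[{"dx": -25,"dy": 8,"dz": 2,"rx": 0,"ry": 0,"rz": 0},{"dx": -60,"dy": 20,"dz": 5,"rx": 0,"ry": 0,"rz": 0},{"dx": -97,"dy": 32,"dz": 8,"rx": 0,"ry": 0,"rz": 0},{"dx": -134,"dy": 44,"dz": 11,"rx": 0,"ry": 0,"rz": 0},{"dx": -168,"dy": 55,"dz": 14,"rx": 0,"ry": 0,"rz": 0},{"dx": -195,"dy": 64,"dz": 17,"rx": -0.07,"ry": 0.05,"rz": 0},{"dx": -210,"dy": 69,"dz": 18,"rx": -0.07,"ry": 0.05,"rz": 0},{"dx": -210.5,"dy": 69,"dz": 18,"rx": -0.07,"ry": 0.05,"rz": 0}]' --fingers 1.0

```text
t: 8.48
eef_pos: [608.9, -210.8, 296.9]
tcp_rot: [3.138, -0.005, -3.137]
ft_force: [-1.1, 1.7, -1.7]
opening: 0.999
```

```bash
cat >> h.py <<'E'
def rimfit(col,r,z,near,s=90,v=30):
    c=cam("wrist"); m=mask(c["image"],col,s,v); vv,uu=np.nonzero(m); P=ray(c,np.c_[uu,vv],z)
    d=np.hypot(P[:,0]-near[0],P[:,1]-near[1]); k=abs(d-r)<8; print("rim",k.sum(),circ(P[k],r-1),circ(P[k])); return c
E
python3 - <<'E'
from h import *
inc(607,-212,40)
c=rimfit("yellow",28,55,(607,-212)); cv2.imwrite("pics/w4.png",c["image"][:,:,::-1])
E
```

```text
t 8.48 d [ 1.5 -1.6 85.6] r [ 0.04 -0.05  0.05] J [-0.44  0.63  1.61  0.    0.9  -2.01] F [-1.1  1.7 -1.7] open 0.999
rim 1071 (array([ 606.10819028, -210.77078403]), np.float64(1.257616398702702)) (array([ 606.08705468, -210.77300343,   26.42196534]), np.float64(1.1082683223203156))
```

View pics/w4.png

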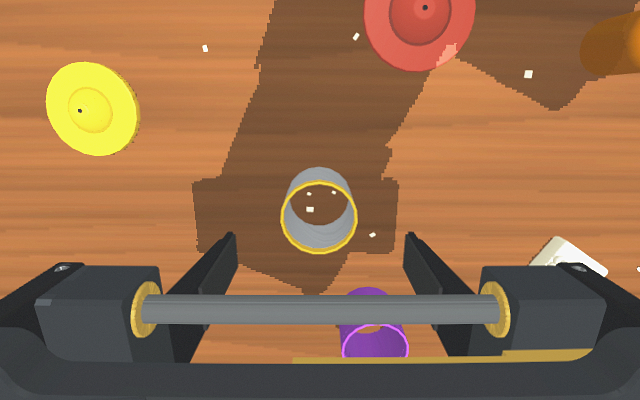

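The wrist view shows the yellow-banded ring centred near pixel (319,217). The purple decoy, at (375,335), is clear of both fingers. I descend and grip.

Call:
play_rows --increments '[{"dx": 2,"dy": -0.5,"dz": 20,"rx": 0,"ry": 0,"rz": 0},{"dx": 2,"dy": -0.5,"dz": 48,"rx": 0.04,"ry": -0.05,"rz": 0},{"dx": 2,"dy": -0.5,"dz": 73,"rx": 0.04,"ry": -0.05,"rz": 0},{"dx": 2,"dy": -0.5,"dz": 85,"rx": 0.04,"ry": -0.05,"rz": 0},{"dx": 2,"dy": -0.5,"dz": 85.5,"rx": 0.04,"ry": -0.05,"rz": 0},{"dx": 2,"dy": -0.5,"dz": 85.5,"rx": 0.04,"ry": -0.05,"rz": 0}]' --fingers 1.0

```text
t: 9.03
eef_pos: [604.7, -212.0, 211.6]
tcp_rot: [-3.142, -0.001, -3.138]
ft_force: [-0.4, -0.6, 1.2]
opening: 0.999
```

Call:
play_rows --increments '[{"dx": 0,"dy": 0,"dz": 0,"rx": 0,"ry": 0,"rz": 0},{"dx": 0,"dy": 0,"dz": 0,"rx": 0,"ry": 0,"rz": 0},{"dx": 0,"dy": 0,"dz": 0,"rx": 0,"ry": 0,"rz": 0},{"dx": 0,"dy": 0,"dz": 0,"rx": 0,"ry": 0,"rz": 0},{"dx": 0,"dy": 0,"dz": 0,"rx": 0,"ry": 0,"rz": 0},{"dx": 0,"dy": 0,"dz": 0,"rx": 0,"ry": 0,"rz": 0},{"dx": 0,"dy": 0,"dz": 0,"rx": 0,"ry": 0,"rz": 0},{"dx": 0,"dy": 0,"dz": 0,"rx": 0,"ry": 0,"rz": 0}]' --fingers 0.0

```text
t: 9.7
eef_pos: [604.7, -211.9, 211.9]
tcp_rot: [3.142, -0.001, -3.138]
ft_force: [-0.6, 1.7, 3.9]
opening: 0.597
```

Call:
play_rows --increments '[{"dx": 0,"dy": 0,"dz": 0,"rx": 0,"ry": 0,"rz": 0},{"dx": 0,"dy": 0,"dz": 0,"rx": 0,"ry": 0,"rz": 0}]' --fingers 0.0

```text
t: 9.87
eef_pos: [604.7, -211.9, 211.9]
tcp_rot: [3.142, -0.001, -3.138]
ft_force: [0.2, 1.2, 2.3]
opening: 0.592
```

Run:
```python
from h import *
inc(532,-395,110)
```

```text
t 9.87 d [  73.5 -182.8  -69.3] r [ 0.   -0.01  0.04] J [-0.44  0.74  1.67 -0.    0.73 -2.01] F [0.2 1.2 2.3] open 0.592
```

Call:
play_rows --increments '[{"dx": 0,"dy": 0,"dz": -5,"rx": 0,"ry": 0,"rz": 0},{"dx": 0,"dy": 0,"dz": -18,"rx": 0,"ry": 0,"rz": 0},{"dx": 3,"dy": -7,"dz": -38,"rx": 0,"ry": 0,"rz": 0},{"dx": 11,"dy": -27,"dz": -56,"rx": 0,"ry": 0,"rz": 0},{"dx": 23,"dy": -57,"dz": -66,"rx": 0,"ry": 0,"rz": 0},{"dx": 36,"dy": -90,"dz": -69,"rx": 0,"ry": 0,"rz": 0},{"dx": 49,"dy": -123,"dz": -69,"rx": 0,"ry": 0,"rz": 0},{"dx": 61,"dy": -152,"dz": -69,"rx": 0,"ry": 0,"rz": 0}]' --fingers 0.0

```text
t: 10.53
eef_pos: [543.5, -365.9, 282.6]
tcp_rot: [-3.14, -0.0, -3.138]
ft_force: [0.9, -0.3, -1.6]
opening: 0.592
```

Call:
play_rows --increments '[{"dx": 8,"dy": -20,"dz": 0,"rx": 0,"ry": 0,"rz": 0},{"dx": 12,"dy": -29,"dz": 0,"rx": 0,"ry": 0,"rz": 0},{"dx": 12,"dy": -30,"dz": 0,"rx": 0,"ry": 0,"rz": 0},{"dx": 12,"dy": -30,"dz": 0,"rx": 0,"ry": 0,"rz": 0}]' --fingers 0.0

```text
t: 10.87
eef_pos: [531.6, -395.7, 283.0]
tcp_rot: [-3.141, -0.0, -3.139]
ft_force: [0.3, 0.3, -1.9]
opening: 0.592
```

Run:
```python
from h import *
inc(532,-395,48.6)
wristcheck("yellow",28,37,14.4,(532,-395),s=110)
c=cam("wrist"); cv2.imwrite("pics/w5.png",c["image"][:,:,::-1])
```

```text
t 10.87 d [-0.4  0.7 63.1] r [-0.01 -0.    0.03] J [-0.74  0.67  1.57 -0.    0.89 -2.31] F [ 0.3  0.3 -1.9] open 0.592
TCP [ 531.6 -395.7  283. ] ring rim 2211 (array([ 533.17277793, -395.85458304,   26.26039194]), np.float64(1.7928179693359252)) (array([ 533.49487344, -395.85513171]), np.float64(1.9861442041178892))
former 260 (array([ 531.90352911, -394.42287072]), np.float64(1.6626844971720673)) (array([ 531.79709368, -394.41089647,   36.63104844]), np.float64(1.6452049972264762))
```

View pics/w5.png

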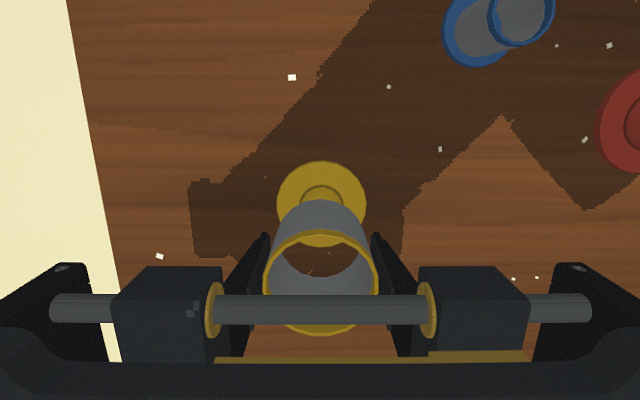

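The ring hangs over the yellow former, with the rim about 1.4 mm off in x and y. I correct that while lowering.

Call:
play_rows --increments '[{"dx": 0.5,"dy": 0.5,"dz": 10,"rx": 0,"ry": 0,"rz": 0},{"dx": 1.2,"dy": 1.2,"dz": 26,"rx": 0,"ry": 0,"rz": 0},{"dx": 1.2,"dy": 1.2,"dz": 43,"rx": 0,"ry": 0,"rz": 0},{"dx": 1.2,"dy": 1.2,"dz": 54,"rx": 0,"ry": 0,"rz": 0},{"dx": 1.2,"dy": 1.2,"dz": 59,"rx": 0,"ry": 0,"rz": 0},{"dx": 1.2,"dy": 1.2,"dz": 60,"rx": 0,"ry": 0,"rz": 0},{"dx": 1.2,"dy": 1.2,"dz": 60,"rx": 0,"ry": 0,"rz": 0}]' --fingers 0.0

```text
t: 11.55
eef_pos: [531.2, -393.3, 222.7]
tcp_rot: [-3.141, -0.0, -3.136]
ft_force: [0.0, 0.4, -0.8]
opening: 0.597
```

Run:
```python
from h import *
inc(530.5,-394,48.6)
```

```text
t 11.55 d [ 0.7 -0.7  2.8] r [-0.01 -0.    0.05] J [-0.74  0.75  1.61 -0.    0.78 -2.31] F [ 0.   0.4 -0.8] open 0.597
```

Call:
play_rows --increments '[{"dx": 0.5,"dy": -0.5,"dz": 1.5,"rx": 0,"ry": 0,"rz": 0},{"dx": 0.5,"dy": -0.5,"dz": 2.5,"rx": 0,"ry": 0,"rz": 0},{"dx": 0.5,"dy": -0.5,"dz": 2.5,"rx": 0,"ry": 0,"rz": 0}]' --fingers 0.0

```text
t: 11.8
eef_pos: [530.8, -393.8, 220.6]
tcp_rot: [-3.141, 0.0, -3.136]
ft_force: [-0.1, 0.2, -2.4]
opening: 0.595
```

Call:
play_rows --increments '[{"dx": 0,"dy": 0,"dz": 0.5,"rx": 0,"ry": 0,"rz": 0},{"dx": 0,"dy": 0,"dz": 0.5,"rx": 0,"ry": 0,"rz": 0}]' --fingers 0.0

```text
t: 11.97
eef_pos: [530.7, -393.9, 220.4]
tcp_rot: [-3.14, 0.0, -3.136]
ft_force: [0.1, -0.4, -1.5]
opening: 0.591
```

Call:
play_rows --increments '[{"dx": 0,"dy": 0,"dz": 0.8,"rx": 0,"ry": 0,"rz": 0},{"dx": 0,"dy": 0,"dz": 0.8,"rx": 0,"ry": 0,"rz": 0}]' --fingers 0.0

```text
t: 12.13
eef_pos: [530.8, -394.0, 219.9]
tcp_rot: [-3.14, 0.001, -3.137]
ft_force: [-0.9, 0.2, 1.2]
opening: 0.595
```

Call:
play_rows --increments '[{"dx": 0,"dy": 0,"dz": 0,"rx": 0,"ry": 0,"rz": 0},{"dx": 0,"dy": 0,"dz": 0,"rx": 0,"ry": 0,"rz": 0},{"dx": 0,"dy": 0,"dz": 0,"rx": 0,"ry": 0,"rz": 0},{"dx": 0,"dy": 0,"dz": 0,"rx": 0,"ry": 0,"rz": 0},{"dx": 0,"dy": 0,"dz": 0,"rx": 0,"ry": 0,"rz": 0},{"dx": 0,"dy": 0,"dz": 0,"rx": 0,"ry": 0,"rz": 0}]' --fingers 1.0

```text
t: 12.63
eef_pos: [530.8, -393.9, 219.9]
tcp_rot: [-3.14, 0.001, -3.137]
ft_force: [0.2, 0.2, 0.7]
opening: 0.953
```

Call:
play_rows --increments '[{"dx": 0,"dy": 0,"dz": -10,"rx": 0,"ry": 0,"rz": 0},{"dx": 0,"dy": 0,"dz": -30,"rx": 0,"ry": 0,"rz": 0},{"dx": 0,"dy": 0,"dz": -55,"rx": 0,"ry": 0,"rz": 0},{"dx": 0,"dy": 0,"dz": -80,"rx": 0,"ry": 0,"rz": 0},{"dx": 0,"dy": 0,"dz": -95,"rx": 0,"ry": 0,"rz": 0},{"dx": 0,"dy": 0,"dz": -100,"rx": 0,"ry": 0,"rz": 0},{"dx": 0,"dy": 0,"dz": -100,"rx": 0,"ry": 0,"rz": 0}]' --fingers 1.0

```text
t: 13.22
eef_pos: [530.7, -393.8, 321.6]
tcp_rot: [-3.138, 0.003, -3.137]
ft_force: [0.1, 0.5, -0.8]
opening: 0.998
```

Run:
```python
from h import *
inc(622.5,222.5,150)
wristcheck("yellow",28,37,63-(env.state()["eef_pos"][2]-171.3),(532,-395),s=110)
c=cam("wrist"); cv2.imwrite("pics/w6.png",c["image"][:,:,::-1])
```

```text
t 13.22 d [-94.9 615.8  -1.6] r [-0.03  0.03  0.05] J [-0.74  0.63  1.55 -0.    0.96 -2.31] F [ 0.1  0.5 -0.8] open 0.998
TCP [ 530.7 -393.8  321.6] ring rim 2814 (array([ 536.3918095 , -393.99551834,   23.51153636]), np.float64(8.233336445393235)) (array([ 538.93589728, -393.98468417]), np.float64(8.934175745071554))
former 166 (array([ 532.45411601, -394.36678236]), np.float64(1.2536544383764678)) (array([ 532.43878382, -394.36674443,   36.98590636]), np.float64(1.2578196565660513))
```

View pics/w6.png

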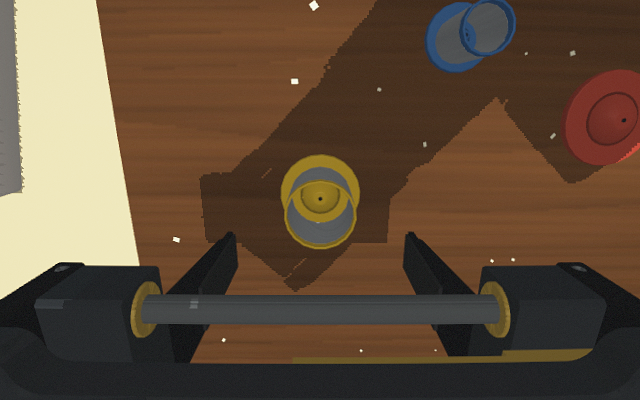

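The yellow ring is standing symmetrically around its cone, with the rim near (320,214). Next I move to ring_66.

Call:
play_rows --increments '[{"dx": -4,"dy": 25,"dz": 0,"rx": 0,"ry": 0,"rz": 0},{"dx": -9,"dy": 60,"dz": 0,"rx": 0,"ry": 0,"rz": 0},{"dx": -15,"dy": 99,"dz": 0,"rx": 0,"ry": 0,"rz": 0},{"dx": -21,"dy": 138,"dz": 0,"rx": 0,"ry": 0,"rz": 0},{"dx": -27,"dy": 177,"dz": 0,"rx": 0,"ry": 0,"rz": 0},{"dx": -33,"dy": 216,"dz": 0,"rx": 0,"ry": 0,"rz": 0},{"dx": -39,"dy": 255,"dz": 0,"rx": 0,"ry": 0,"rz": 0},{"dx": -45,"dy": 294,"dz": 0,"rx": 0,"ry": 0,"rz": 0}]'

```text
t: 13.98
eef_pos: [573.9, -97.5, 317.6]
tcp_rot: [-3.141, -0.002, -3.137]
ft_force: [0.7, -0.1, 0.2]
opening: 0.995
```

Call:
play_rows --increments '[{"dx": -6,"dy": 39,"dz": 0,"rx": 0,"ry": 0,"rz": 0},{"dx": -12,"dy": 78,"dz": 0,"rx": 0,"ry": 0,"rz": 0},{"dx": -18,"dy": 117,"dz": 0,"rx": 0,"ry": 0,"rz": 0},{"dx": -24,"dy": 156,"dz": 0,"rx": 0,"ry": 0,"rz": 0},{"dx": -30,"dy": 195,"dz": 0,"rx": 0,"ry": 0,"rz": 0},{"dx": -36,"dy": 234,"dz": 0,"rx": 0,"ry": 0,"rz": 0},{"dx": -41,"dy": 267,"dz": 0,"rx": 0,"ry": 0,"rz": 0},{"dx": -46,"dy": 292,"dz": 0,"rx": 0,"ry": 0,"rz": 0}]'

```text
t: 14.65
eef_pos: [618.1, 197.6, 315.8]
tcp_rot: [-3.141, -0.004, -3.135]
ft_force: [0.5, -0.3, -0.0]
opening: 1.0
```

Run:
```python
from h import *
inc(622.7,222.5,130)
```

```text
t 14.65 d [-4.8 24.9 14.4] r [-0.01 -0.04  0.06] J [ 0.21  0.62  1.59  0.    0.94 -1.37] F [ 0.5 -0.3 -0. ] open 1.0
```

Call:
play_rows --increments '[{"dx": -3,"dy": 15,"dz": 8,"rx": 0,"ry": 0,"rz": 0},{"dx": -4.5,"dy": 23,"dz": 14,"rx": 0,"ry": -0.04,"rz": 0.06},{"dx": -5,"dy": 25,"dz": 14,"rx": 0,"ry": -0.04,"rz": 0.06},{"dx": -5,"dy": 25,"dz": 14,"rx": 0,"ry": -0.04,"rz": 0.06}]'

```text
t: 14.98
eef_pos: [622.8, 222.4, 300.5]
tcp_rot: [-3.14, -0.002, -3.141]
ft_force: [0.4, 0.1, -0.6]
opening: 0.998
```

Run:
```python
from h import *
inc(622.7,222.5,40)
c=rimfit("red",33,55,(622.7,222.5),s=140); cv2.imwrite("pics/w7.png",c["image"][:,:,::-1])
```

```text
t 14.98 d [-0.1  0.2 89.2] r [-0.01 -0.02  0.  ] J [ 0.24  0.65  1.56 -0.    0.93 -1.33] F [ 0.4  0.1 -0.6] open 0.998
rim 1069 (array([621.45978228, 224.3716787 ]), np.float64(1.1673958338346262)) (array([621.47213838, 224.35267338,  31.44878172]), np.float64(1.0204172601667865))
```

View pics/w7.png

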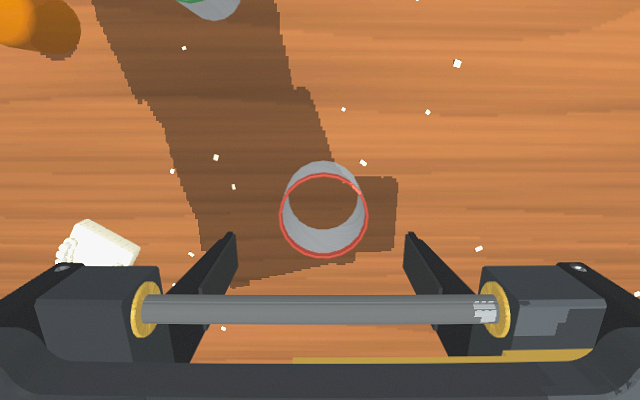

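Call:
play_rows --increments '[{"dx": 0,"dy": 1,"dz": 20,"rx": 0,"ry": 0,"rz": 0},{"dx": 0,"dy": 1,"dz": 48,"rx": 0,"ry": 0,"rz": 0},{"dx": 0,"dy": 1,"dz": 74,"rx": 0,"ry": 0,"rz": 0},{"dx": 0,"dy": 1,"dz": 87,"rx": 0,"ry": 0,"rz": 0},{"dx": 0,"dy": 1,"dz": 89,"rx": 0,"ry": 0,"rz": 0},{"dx": 0,"dy": 1,"dz": 89,"rx": 0,"ry": 0,"rz": 0}]' --fingers 1.0

```text
t: 15.53
eef_pos: [623.1, 221.9, 212.2]
tcp_rot: [-3.14, -0.002, 3.14]
ft_force: [0.0, 1.1, 1.2]
opening: 1.0
```

Call:
play_rows --increments '[{"dx": 0,"dy": 0,"dz": 0,"rx": 0,"ry": 0,"rz": 0},{"dx": 0,"dy": 0,"dz": 0,"rx": 0,"ry": 0,"rz": 0},{"dx": 0,"dy": 0,"dz": 0,"rx": 0,"ry": 0,"rz": 0},{"dx": 0,"dy": 0,"dz": 0,"rx": 0,"ry": 0,"rz": 0},{"dx": 0,"dy": 0,"dz": 0,"rx": 0,"ry": 0,"rz": 0},{"dx": 0,"dy": 0,"dz": 0,"rx": 0,"ry": 0,"rz": 0},{"dx": 0,"dy": 0,"dz": 0,"rx": 0,"ry": 0,"rz": 0},{"dx": 0,"dy": 0,"dz": 0,"rx": 0,"ry": 0,"rz": 0}]' --fingers 0.0

```text
t: 16.2
eef_pos: [623.2, 222.1, 213.0]
tcp_rot: [-3.141, -0.001, 3.14]
ft_force: [-0.8, 1.4, 6.2]
opening: 0.7
```

Run:
```python
from h import *
inc(461.4,-138,150)
```

```text
t 16.2 d [ 161.5 -360.4 -107.8] r [-0.01 -0.01 -0.01] J [ 0.24  0.76  1.62 -0.    0.77 -1.33] F [-0.8  1.4  6.2] open 0.7
```

Call:
play_rows --increments '[{"dx": 0,"dy": 0,"dz": -5,"rx": 0,"ry": 0,"rz": 0},{"dx": 0,"dy": 0,"dz": -18,"rx": 0,"ry": 0,"rz": 0},{"dx": 0,"dy": 0,"dz": -38,"rx": 0,"ry": 0,"rz": 0},{"dx": 2,"dy": -5,"dz": -60,"rx": 0,"ry": 0,"rz": 0},{"dx": 7,"dy": -16,"dz": -80,"rx": 0,"ry": 0,"rz": 0},{"dx": 16,"dy": -36,"dz": -97,"rx": 0,"ry": 0,"rz": 0},{"dx": 29,"dy": -64,"dz": -106,"rx": 0,"ry": 0,"rz": 0},{"dx": 43,"dy": -96,"dz": -108,"rx": 0,"ry": 0,"rz": 0}]' --fingers 0.0

```text
t: 16.87
eef_pos: [579.7, 126.1, 323.8]
tcp_rot: [-3.141, 0.003, -3.141]
ft_force: [0.9, -0.2, -2.4]
opening: 0.696
```

Call:
play_rows --increments '[{"dx": 15,"dy": -34,"dz": 0,"rx": 0,"ry": 0,"rz": 0},{"dx": 30,"dy": -68,"dz": 0,"rx": 0,"ry": 0,"rz": 0},{"dx": 46,"dy": -102,"dz": 0,"rx": 0,"ry": 0,"rz": 0},{"dx": 61,"dy": -136,"dz": 0,"rx": 0,"ry": 0,"rz": 0},{"dx": 76,"dy": -170,"dz": 0,"rx": 0,"ry": 0,"rz": 0},{"dx": 91,"dy": -204,"dz": 0,"rx": 0,"ry": 0,"rz": 0},{"dx": 104,"dy": -232,"dz": 0,"rx": 0,"ry": 0,"rz": 0},{"dx": 113,"dy": -252,"dz": 0,"rx": 0,"ry": 0,"rz": 0}]' --fingers 0.0

```text
t: 17.53
eef_pos: [465.4, -127.9, 324.5]
tcp_rot: [-3.141, 0.003, 3.141]
ft_force: [1.1, -0.5, -0.5]
opening: 0.697
```

Run:
```python
from h import *
inc(461.4,-138,110)
```

```text
t 17.53 d [  4.2 -10.   43.2] r [-0.01  0.03 -0.01] J [-0.41  0.4   1.99  0.    0.75 -1.98] F [ 1.1 -0.5 -0.5] open 0.697
```

Call:
play_rows --increments '[{"dx": 3,"dy": -7,"dz": 12,"rx": 0,"ry": 0,"rz": 0},{"dx": 4,"dy": -10,"dz": 30,"rx": 0,"ry": 0,"rz": 0},{"dx": 4,"dy": -10,"dz": 42,"rx": 0,"ry": 0,"rz": 0},{"dx": 4,"dy": -10,"dz": 43,"rx": 0,"ry": 0,"rz": 0},{"dx": 4,"dy": -10,"dz": 43,"rx": 0,"ry": 0,"rz": 0}]' --fingers 0.0

```text
t: 17.95
eef_pos: [461.6, -138.0, 281.8]
tcp_rot: [-3.141, 0.002, 3.141]
ft_force: [-0.9, 0.0, -1.5]
opening: 0.7
```

Run:
```python
from h import *
inc(461.4,-138,49.5)
wristcheck("red",33,42,13.5,(461.4,-138),s=140)
c=cam("wrist"); cv2.imwrite("pics/w8.png",c["image"][:,:,::-1])
c=cam("side"); cv2.imwrite("pics/s8.png",c["image"][:,:,::-1])
```

```text
t 17.95 d [ 0.3  0.1 61. ] r [-0.01  0.02 -0.01] J [-0.43  0.47  2.03  0.    0.64 -2.  ] F [-0.9  0.  -1.5] open 0.7
TCP [ 461.6 -138.   281.8] ring rim 3998 (array([ 461.89138961, -138.31786827,   29.82407668]), np.float64(4.461168590507189)) (array([ 463.04911953, -138.27815897]), np.float64(5.035238736498899))
former 297 (array([ 460.67964617, -136.73019324]), np.float64(1.5620821179855513)) (array([ 460.63049462, -136.69338631,   41.61340254]), np.float64(1.51951294711087))
```

View pics/w8.png

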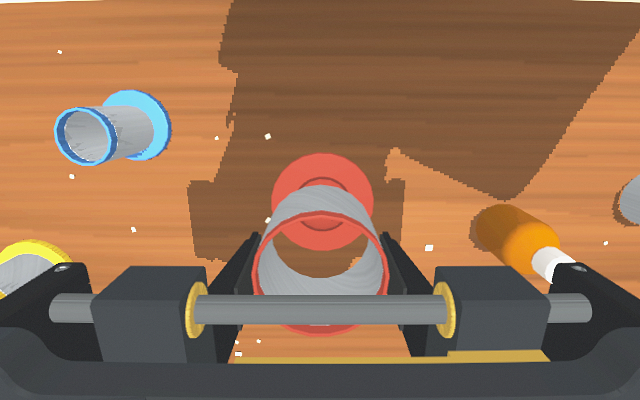

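View pics/s8.png

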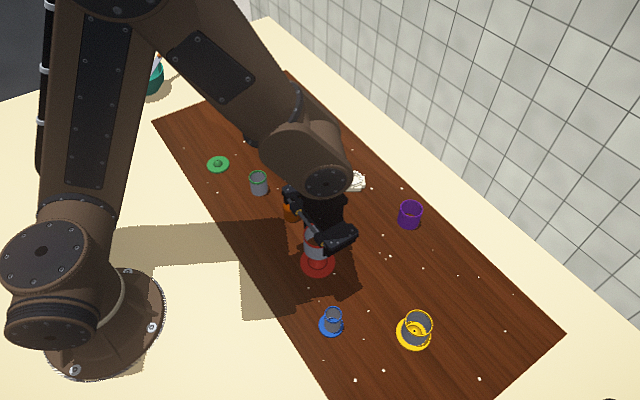

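Call:
play_rows --increments '[{"dx": 0,"dy": 0.5,"dz": 10,"rx": 0,"ry": 0,"rz": 0},{"dx": -0.5,"dy": 1,"dz": 26,"rx": 0,"ry": 0,"rz": 0},{"dx": -0.5,"dy": 1,"dz": 42,"rx": 0,"ry": 0,"rz": 0},{"dx": -0.5,"dy": 1,"dz": 52,"rx": 0,"ry": 0,"rz": 0},{"dx": -0.5,"dy": 1,"dz": 57,"rx": 0,"ry": 0,"rz": 0},{"dx": -0.5,"dy": 1,"dz": 58,"rx": 0,"ry": 0,"rz": 0},{"dx": -0.5,"dy": 1,"dz": 58,"rx": 0,"ry": 0,"rz": 0}]' --fingers 0.0

```text
t: 18.68
eef_pos: [462.6, -136.9, 224.4]
tcp_rot: [-3.14, 0.004, 3.141]
ft_force: [-0.2, 0.2, -2.5]
opening: 0.701
```

Run:
```python
from h import *
inc(462,-137,49.7)
```

```text
t 18.68 d [ 0.6 -0.1  3.4] r [-0.01  0.04 -0.  ] J [-0.42  0.58  2.07  0.    0.49 -2.  ] F [-0.2  0.2 -2.5] open 0.701
```

Call:
play_rows --increments '[{"dx": 0.3,"dy": 0,"dz": 1.5,"rx": 0,"ry": 0.04,"rz": 0},{"dx": 0.3,"dy": 0,"dz": 3,"rx": 0,"ry": 0.04,"rz": 0},{"dx": 0.3,"dy": 0,"dz": 3,"rx": 0,"ry": 0.04,"rz": 0}]' --fingers 0.0

```text
t: 18.93
eef_pos: [462.4, -137.0, 221.7]
tcp_rot: [-3.14, 0.0, 3.141]
ft_force: [0.3, 1.0, -2.5]
opening: 0.698
```

Call:
play_rows --increments '[{"dx": 0,"dy": 0,"dz": 0.7,"rx": 0,"ry": 0,"rz": 0},{"dx": 0,"dy": 0,"dz": 0.7,"rx": 0,"ry": 0,"rz": 0}]' --fingers 0.0

```text
t: 19.1
eef_pos: [462.4, -137.0, 221.1]
tcp_rot: [-3.14, 0.0, 3.141]
ft_force: [0.7, 0.1, -2.7]
opening: 0.699
```

Call:
play_rows --increments '[{"dx": 0,"dy": 0,"dz": 0.8,"rx": 0,"ry": 0,"rz": 0},{"dx": 0,"dy": 0,"dz": 0.8,"rx": 0,"ry": 0,"rz": 0}]' --fingers 0.0

```text
t: 19.27
eef_pos: [462.4, -136.9, 220.9]
tcp_rot: [-3.139, 0.001, 3.141]
ft_force: [-2.3, 0.9, 7.5]
opening: 0.695
```

Call:
play_rows --increments '[{"dx": 0,"dy": 0,"dz": 0.8,"rx": 0,"ry": 0,"rz": 0},{"dx": 0,"dy": 0,"dz": 0.8,"rx": 0,"ry": 0,"rz": 0}]' --fingers 0.0

```text
t: 19.43
eef_pos: [462.3, -136.9, 220.9]
tcp_rot: [-3.139, 0.001, 3.141]
ft_force: [-3.5, 0.6, 10.7]
opening: 0.702
```

Contact. I release and back off. The opening is 95 mm around a 66 mm ring, so I wait for the fingers to open fully.

Call:
play_rows --increments '[{"dx": 0,"dy": 0,"dz": -0.3,"rx": 0,"ry": 0,"rz": 0},{"dx": 0,"dy": 0,"dz": -0.3,"rx": 0,"ry": 0,"rz": 0},{"dx": 0,"dy": 0,"dz": -0.3,"rx": 0,"ry": 0,"rz": 0},{"dx": 0,"dy": 0,"dz": -0.3,"rx": 0,"ry": 0,"rz": 0},{"dx": 0,"dy": 0,"dz": -0.3,"rx": 0,"ry": 0,"rz": 0},{"dx": 0,"dy": 0,"dz": -0.3,"rx": 0,"ry": 0,"rz": 0}]' --fingers 1.0

```text
t: 19.93
eef_pos: [462.3, -136.9, 221.1]
tcp_rot: [-3.139, 0.001, 3.141]
ft_force: [0.1, -0.0, -0.3]
opening: 0.993
```

Call:
play_rows --increments '[{"dx": 0,"dy": 0,"dz": -10,"rx": 0,"ry": 0,"rz": 0},{"dx": 0,"dy": 0,"dz": -30,"rx": 0,"ry": 0,"rz": 0},{"dx": 0,"dy": 0,"dz": -55,"rx": 0,"ry": 0,"rz": 0},{"dx": 0,"dy": 0,"dz": -80,"rx": 0,"ry": 0,"rz": 0},{"dx": 0,"dy": 0,"dz": -95,"rx": 0,"ry": 0,"rz": 0},{"dx": 0,"dy": 0,"dz": -105,"rx": 0,"ry": 0,"rz": 0},{"dx": 0,"dy": 0,"dz": -105,"rx": 0,"ry": 0,"rz": 0}]' --fingers 1.0

```text
t: 20.52
eef_pos: [462.2, -136.6, 328.6]
tcp_rot: [-3.138, 0.005, 3.141]
ft_force: [0.4, 0.4, 0.1]
opening: 0.998
```

Run:
```python
from h import *
inc(457.8,138,150)
c=rimfit("red",33,63,(461.4,-138),s=140)
cv2.imwrite("pics/w9.png",c["image"][:,:,::-1])
wristcheck("red",33,42,0,(461.4,-138),s=140)
```

```text
t 20.52 d [  4.5 274.7   6.2] r [-0.04  0.05 -0.  ] J [-0.42  0.39  1.99 -0.    0.75 -1.99] F [0.4 0.4 0.1] open 0.998
rim 1913 (array([ 461.51266036, -137.31704013]), np.float64(3.9845241137396603)) (array([ 461.44442447, -137.30951084,   31.42426169]), np.float64(4.017368264213876))
TCP [ 462.  -136.6  327.3] ring rim 1498 (array([ 439.12395144, -136.85761149,   12.52554474]), np.float64(3.8106553892490207)) (array([ 462.25969085, -136.45340973]), np.float64(7.360439201434505))
former 183 (array([ 461.40599208, -136.61624709]), np.float64(1.5051963727606739)) (array([ 461.63452056, -136.63329285,   42.19931241]), np.float64(1.433011291610269))
```

View pics/w9.png

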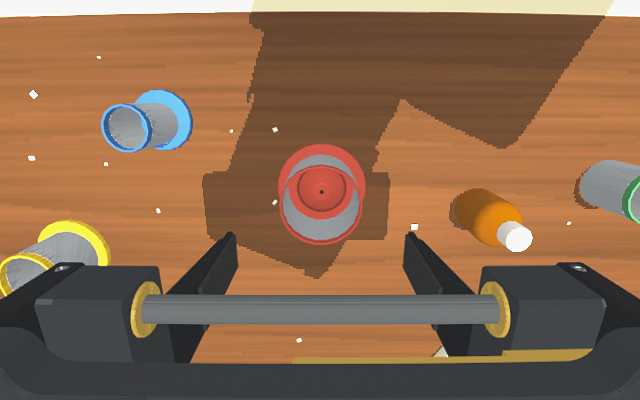

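The red ring is seated around its cone, with the rim near (321,204). The last one is ring_46. Its path passes above the bottle with the fingertips at about 135 mm.

Call:
play_rows --increments '[{"dx": 0,"dy": 22,"dz": 0,"rx": 0,"ry": 0,"rz": 0},{"dx": 1,"dy": 55,"dz": 1,"rx": 0,"ry": 0,"rz": 0},{"dx": 2,"dy": 94,"dz": 2,"rx": 0,"ry": 0,"rz": 0},{"dx": 3,"dy": 133,"dz": 3,"rx": 0,"ry": 0,"rz": 0},{"dx": 3,"dy": 172,"dz": 4,"rx": 0,"ry": 0,"rz": 0},{"dx": 4,"dy": 211,"dz": 5,"rx": 0,"ry": 0,"rz": 0},{"dx": 4,"dy": 244,"dz": 6,"rx": 0,"ry": 0,"rz": 0},{"dx": 4.5,"dy": 265,"dz": 6,"rx": 0,"ry": 0,"rz": 0}]'

```text
t: 21.28
eef_pos: [457.0, 131.1, 318.7]
tcp_rot: [-3.139, 0.0, -3.14]
ft_force: [0.1, -0.5, 0.3]
opening: 1.0
```

Run:
```python
from h import *
inc(457.8,138,130)
```

```text
t 21.28 d [-0.8  7.  17.4] r [-0.03  0.    0.01] J [ 0.14  0.4   2.01 -0.    0.73 -1.43] F [ 0.1 -0.5  0.3] open 1.0
```

Call:
play_rows --increments '[{"dx": -0.5,"dy": 5,"dz": 8,"rx": 0,"ry": 0,"rz": 0},{"dx": -1,"dy": 7,"dz": 16,"rx": 0,"ry": 0,"rz": 0},{"dx": -1,"dy": 7,"dz": 17,"rx": 0,"ry": 0,"rz": 0},{"dx": -1,"dy": 7,"dz": 17,"rx": 0,"ry": 0,"rz": 0}]'

```text
t: 21.62
eef_pos: [458.0, 137.1, 300.6]
tcp_rot: [-3.138, -0.002, -3.141]
ft_force: [-0.4, 0.3, -0.2]
opening: 0.997
```

Run:
```python
from h import *
inc(457.8,138,40)
c=rimfit("green",23,55,(457.8,138),s=60,v=25); cv2.imwrite("pics/w10.png",c["image"][:,:,::-1])
```

```text
t 21.62 d [ 0.   1.2 89.2] r [-0.03 -0.02  0.01] J [ 0.15  0.44  2.02 -0.    0.68 -1.41] F [-0.4  0.3 -0.2] open 0.997
rim 744 (array([455.90097511, 139.97648134]), np.float64(1.1252097048519802)) (array([455.89561749, 139.97816603,  21.4647504 ]), np.float64(0.9856278554532518))
```

View pics/w10.png

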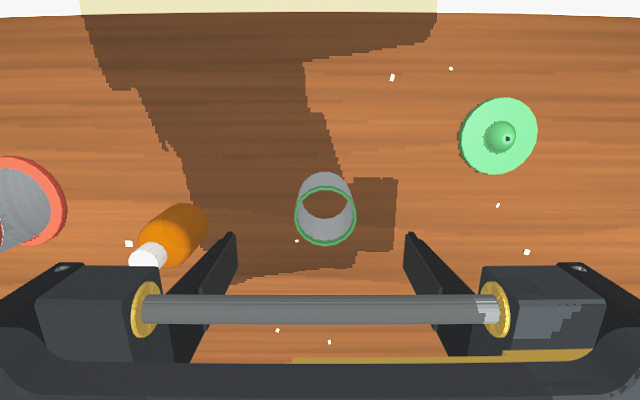

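Call:
play_rows --increments '[{"dx": 0.8,"dy": 2,"dz": 20,"rx": 0,"ry": 0,"rz": 0},{"dx": 0.8,"dy": 2,"dz": 48,"rx": 0,"ry": 0,"rz": 0},{"dx": 0.8,"dy": 2,"dz": 74,"rx": 0,"ry": 0,"rz": 0},{"dx": 0.8,"dy": 2,"dz": 87,"rx": 0,"ry": 0,"rz": 0},{"dx": 0.8,"dy": 2,"dz": 89,"rx": 0,"ry": 0,"rz": 0},{"dx": 0.8,"dy": 2,"dz": 89,"rx": 0,"ry": 0,"rz": 0}]' --fingers 1.0

```text
t: 22.17
eef_pos: [457.5, 137.9, 211.7]
tcp_rot: [-3.138, -0.003, 3.14]
ft_force: [-0.3, 1.1, 0.5]
opening: 1.0
```

Call:
play_rows --increments '[{"dx": 0,"dy": 0,"dz": 0,"rx": 0,"ry": 0,"rz": 0},{"dx": 0,"dy": 0,"dz": 0,"rx": 0,"ry": 0,"rz": 0},{"dx": 0,"dy": 0,"dz": 0,"rx": 0,"ry": 0,"rz": 0},{"dx": 0,"dy": 0,"dz": 0,"rx": 0,"ry": 0,"rz": 0},{"dx": 0,"dy": 0,"dz": 0,"rx": 0,"ry": 0,"rz": 0},{"dx": 0,"dy": 0,"dz": 0,"rx": 0,"ry": 0,"rz": 0},{"dx": 0,"dy": 0,"dz": 0,"rx": 0,"ry": 0,"rz": 0},{"dx": 0,"dy": 0,"dz": 0,"rx": 0,"ry": 0,"rz": 0}]' --fingers 0.0

```text
t: 22.83
eef_pos: [457.5, 137.9, 211.8]
tcp_rot: [-3.138, -0.002, 3.14]
ft_force: [0.0, 1.7, 1.1]
opening: 0.494
```

Call:
play_rows --increments '[{"dx": 0,"dy": 0,"dz": 0,"rx": 0,"ry": 0,"rz": 0},{"dx": 0,"dy": 0,"dz": 0,"rx": 0,"ry": 0,"rz": 0},{"dx": 0,"dy": 0,"dz": 0,"rx": 0,"ry": 0,"rz": 0}]' --fingers 0.0

```text
t: 23.08
eef_pos: [457.5, 138.0, 211.8]
tcp_rot: [-3.138, -0.002, 3.14]
ft_force: [0.1, -0.2, 1.4]
opening: 0.481
```

Run:
```python
from h import *
inc(404,282,110)
```

```text
t 23.08 d [ 53.8 143.7 -69.8] r [-0.03 -0.02 -0.01] J [ 0.16  0.6   2.09 -0.01  0.46 -1.41] F [ 0.1 -0.2  1.4] open 0.481
```

Gripped: 0.481 × 95 mm is about 46 mm. Grasp height is 40.5 mm above the rim. I lift it and carry it to the green former.

Call:
play_rows --increments '[{"dx": 0,"dy": 0,"dz": -5,"rx": 0,"ry": 0,"rz": 0},{"dx": 0,"dy": 0,"dz": -18,"rx": 0,"ry": 0,"rz": 0},{"dx": 3,"dy": 7,"dz": -38,"rx": 0,"ry": 0,"rz": 0},{"dx": 9,"dy": 25,"dz": -56,"rx": 0,"ry": 0,"rz": 0},{"dx": 20,"dy": 53,"dz": -66,"rx": 0,"ry": 0,"rz": 0},{"dx": 31,"dy": 84,"dz": -70,"rx": 0,"ry": 0,"rz": 0},{"dx": 42,"dy": 112,"dz": -70,"rx": 0,"ry": 0,"rz": 0},{"dx": 50,"dy": 132,"dz": -70,"rx": 0,"ry": 0,"rz": 0}]' --fingers 0.0

```text
t: 23.75
eef_pos: [406.8, 272.0, 282.2]
tcp_rot: [-3.139, -0.002, 3.141]
ft_force: [0.5, 0.1, -1.3]
opening: 0.478
```

Call:
play_rows --increments '[{"dx": 3,"dy": 9,"dz": 0,"rx": 0,"ry": 0,"rz": 0},{"dx": 4,"dy": 11,"dz": 0,"rx": 0,"ry": 0,"rz": 0},{"dx": 4,"dy": 11,"dz": 0,"rx": 0,"ry": 0,"rz": 0}]' --fingers 0.0

```text
t: 24.0
eef_pos: [402.7, 283.0, 282.2]
tcp_rot: [-3.139, -0.002, -3.141]
ft_force: [0.3, 0.3, -1.4]
opening: 0.482
```

Run:
```python
from h import *
inc(404,282,48.5)
wristcheck("green",23,32,14.5,(404,282),s=60)
c=cam("wrist"); cv2.imwrite("pics/w11.png",c["image"][:,:,::-1])
```

```text
t 24.0 d [-1.5 -0.9 62.4] r [-0.03 -0.02  0.01] J [ 0.48  0.48  2.01 -0.    0.66 -1.09] F [ 0.3  0.3 -1.4] open 0.482
TCP [402.7 283.  282.2] ring rim 1231 (array([400.17949354, 282.52143666,  21.29638729]), np.float64(1.0861585038712134)) (array([400.99607215, 282.51949228]), np.float64(1.1756419452673843))
former 224 (array([403.18805278, 284.17284188]), np.float64(2.070335906935136)) (array([402.95073695, 284.29848622,  31.52887973]), np.float64(2.0900925720635026))
```

View pics/w11.png

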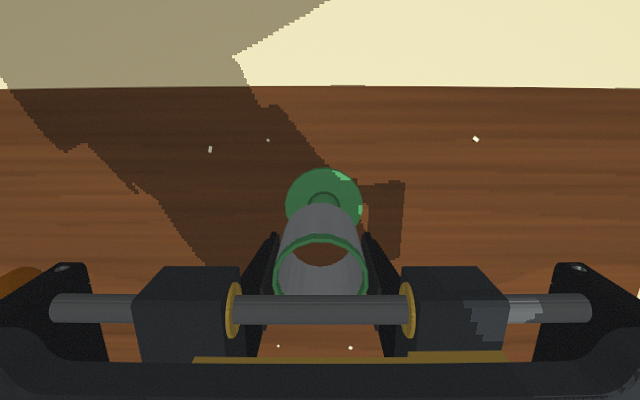

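Call:
play_rows --increments '[{"dx": -1,"dy": 0.5,"dz": 10,"rx": 0,"ry": 0,"rz": 0},{"dx": -2,"dy": 0.8,"dz": 26,"rx": -0.03,"ry": 0,"rz": 0},{"dx": -2,"dy": 0.8,"dz": 43,"rx": -0.03,"ry": 0,"rz": 0},{"dx": -2,"dy": 0.8,"dz": 54,"rx": -0.03,"ry": 0,"rz": 0},{"dx": -2,"dy": 0.8,"dz": 58,"rx": -0.03,"ry": 0,"rz": 0},{"dx": -2,"dy": 0.8,"dz": 59,"rx": -0.03,"ry": 0,"rz": 0},{"dx": -2,"dy": 0.8,"dz": 59,"rx": -0.03,"ry": 0,"rz": 0}]' --fingers 0.0

```text
t: 24.68
eef_pos: [405.4, 282.4, 222.9]
tcp_rot: [-3.141, -0.002, 3.14]
ft_force: [-0.5, -0.5, -2.0]
opening: 0.482
```

Run:
```python
from h import *
inc(404.5,283.3,48.5)
```

```text
t 24.68 d [0.9 0.9 3.1] r [-0.   -0.02 -0.02] J [ 0.47  0.59  2.04  0.    0.51 -1.1 ] F [-0.5 -0.5 -2. ] open 0.482
```

Call:
play_rows --increments '[{"dx": 0.6,"dy": 0.8,"dz": 1.5,"rx": 0,"ry": 0,"rz": 0},{"dx": 0.6,"dy": 0.8,"dz": 2.5,"rx": 0,"ry": 0,"rz": 0},{"dx": 0.6,"dy": 0.8,"dz": 2.5,"rx": 0,"ry": 0,"rz": 0}]' --fingers 0.0

```text
t: 24.93
eef_pos: [404.8, 283.2, 220.7]
tcp_rot: [3.142, -0.002, 3.14]
ft_force: [-0.1, 0.3, -1.5]
opening: 0.481
```

Call:
play_rows --increments '[{"dx": 0,"dy": 0,"dz": 0.7,"rx": 0,"ry": 0,"rz": 0},{"dx": 0,"dy": 0,"dz": 0.7,"rx": 0,"ry": 0,"rz": 0}]' --fingers 0.0

```text
t: 25.1
eef_pos: [404.8, 283.2, 220.2]
tcp_rot: [3.141, -0.001, 3.14]
ft_force: [-0.3, -0.3, -0.6]
opening: 0.479
```

Call:
play_rows --increments '[{"dx": 0,"dy": 0,"dz": 0.5,"rx": 0,"ry": 0,"rz": 0},{"dx": 0,"dy": 0,"dz": 0.5,"rx": 0,"ry": 0,"rz": 0}]' --fingers 0.0

```text
t: 25.27
eef_pos: [404.8, 283.3, 219.9]
tcp_rot: [3.141, -0.001, 3.14]
ft_force: [0.8, 0.1, 1.8]
opening: 0.48
```

Call:
play_rows --increments '[{"dx": 0,"dy": 0,"dz": 0,"rx": 0,"ry": 0,"rz": 0},{"dx": 0,"dy": 0,"dz": 0,"rx": 0,"ry": 0,"rz": 0},{"dx": 0,"dy": 0,"dz": 0,"rx": 0,"ry": 0,"rz": 0},{"dx": 0,"dy": 0,"dz": 0,"rx": 0,"ry": 0,"rz": 0},{"dx": 0,"dy": 0,"dz": 0,"rx": 0,"ry": 0,"rz": 0},{"dx": 0,"dy": 0,"dz": 0,"rx": 0,"ry": 0,"rz": 0}]' --fingers 1.0

```text
t: 25.77
eef_pos: [404.8, 283.3, 219.8]
tcp_rot: [3.141, -0.001, 3.14]
ft_force: [-0.8, -0.4, -0.9]
opening: 0.846
```

Call:
play_rows --increments '[{"dx": 0,"dy": 0,"dz": -10,"rx": 0,"ry": 0,"rz": 0},{"dx": 0,"dy": 0,"dz": -30,"rx": 0,"ry": 0,"rz": 0},{"dx": 0,"dy": 0,"dz": -55,"rx": 0,"ry": 0,"rz": 0},{"dx": 0,"dy": 0,"dz": -80,"rx": 0,"ry": 0,"rz": 0},{"dx": 0,"dy": 0,"dz": -95,"rx": 0,"ry": 0,"rz": 0},{"dx": 0,"dy": 0,"dz": -105,"rx": 0,"ry": 0,"rz": 0},{"dx": 0,"dy": 0,"dz": -105,"rx": 0,"ry": 0,"rz": 0}]' --fingers 1.0

```text
t: 26.35
eef_pos: [404.9, 283.3, 327.5]
tcp_rot: [3.139, 0.002, 3.14]
ft_force: [0.3, 0.3, -0.5]
opening: 1.003
```

Run:
```python
from h import *
inc(404,282,160)
c=rimfit("green",23,63,(404,282),s=60)
cv2.imwrite("pics/w12.png",c["image"][:,:,::-1])
wristcheck("green",23,32,0,(404,282),s=60)
```

```text
t 26.35 d [ 0.9 -1.3 -3.8] r [ 0.02  0.02 -0.02] J [ 0.48  0.41  1.96  0.    0.77 -1.09] F [ 0.3  0.3 -0.5] open 1.003
rim 1305 (array([403.91153056, 283.36080997]), np.float64(3.8819301953312833)) (array([403.85051531, 283.37592468,  21.46295941]), np.float64(3.903695015911745))
TCP [404.8 283.2 326.1] ring rim 257 (array([372.57142954, 283.40210463,  13.26259087]), np.float64(0.7189166270803603)) (array([405.19436965, 283.45422279]), np.float64(2.819402385730125))
former 152 (array([403.84588269, 284.39108233]), np.float64(1.6236436294387717)) (array([403.48636725, 284.44270538,  31.6568582 ]), np.float64(1.7300957175547051))
```

View pics/w12.png

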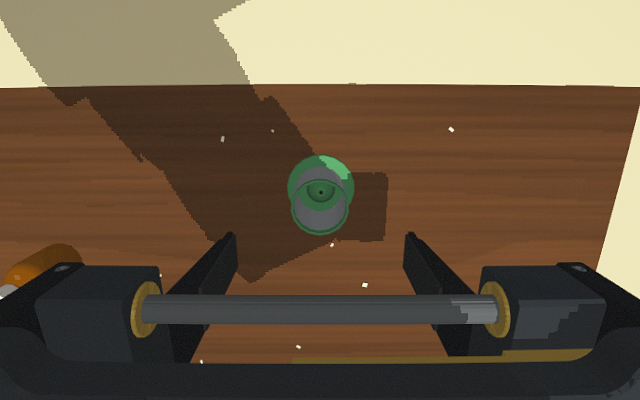

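The green ring is seated around its cone, rim near (320,205), with roughly 1 mm offset. I take a final look from the fixed cameras.

Call:
play_rows --increments '[{"dx": 5,"dy": 30,"dz": -10,"rx": 0,"ry": 0,"rz": 0},{"dx": 15,"dy": 65,"dz": -20,"rx": 0,"ry": 0,"rz": 0},{"dx": 25,"dy": 100,"dz": -30,"rx": 0,"ry": 0,"rz": 0},{"dx": 35,"dy": 135,"dz": -40,"rx": 0,"ry": 0,"rz": 0},{"dx": 45,"dy": 170,"dz": -50,"rx": 0,"ry": 0,"rz": 0},{"dx": 55,"dy": 205,"dz": -60,"rx": 0,"ry": 0,"rz": 0},{"dx": 65,"dy": 230,"dz": -60,"rx": 0,"ry": 0,"rz": 0},{"dx": 65,"dy": 240,"dz": -60,"rx": 0,"ry": 0,"rz": 0}]'

```text
t: 27.12
eef_pos: [338.3, 526.0, 384.6]
tcp_rot: [3.141, -0.001, -3.141]
ft_force: [-0.6, 0.1, 0.4]
opening: 0.996
```

Run:
```python
from h import *
for n in ("top","side"):
    c=cam(n); im=c["image"]; cv2.imwrite(f"pics/{n}F.png",im[:,:,::-1])
    t=[]
    for k,(x,y) in {"36":(398.5,-282.5),"46":(404,282),"56":(532,-395),"66":(461.4,-138)}.items():
        u=proj(c,[x,y,30])[0].astype(int); t.append(cv2.resize(im[u[1]-28:u[1]+28,u[0]-28:u[0]+28,::-1],(390,290) if 0 else (300,300),interpolation=cv2.INTER_CUBIC))
    cv2.imwrite(f"pics/{n}Fz.png",np.vstack([np.hstack(t[:2]),np.hstack(t[2:])]))
```

```text
(no output)
```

View pics/sideF.png

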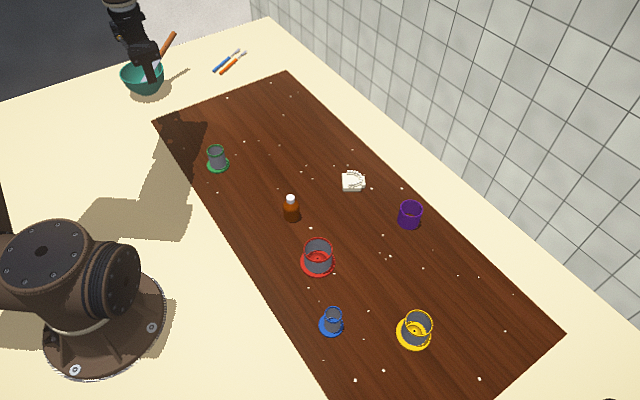

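View pics/topF.png

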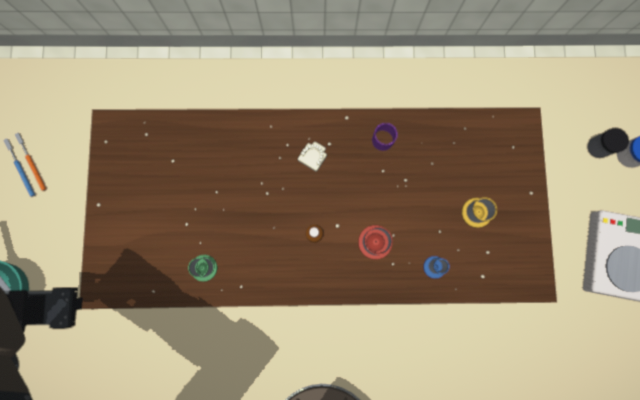

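View pics/sideFz.png

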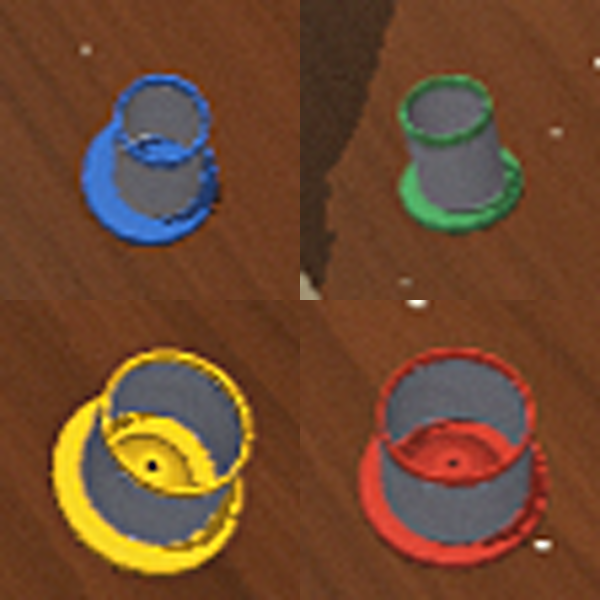

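View pics/topFz.png

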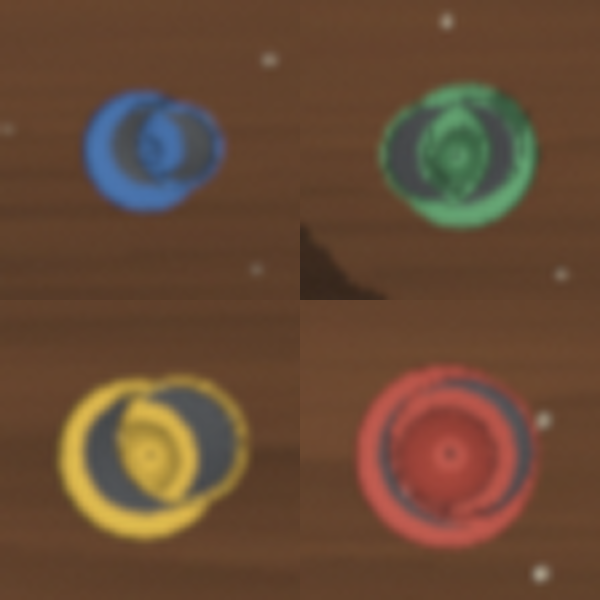

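All four rings stand on their formers in both views. The blue one looks a little off-centre, so I quantify the rim offsets against the formers as each camera measured them earlier.

Run:
```python
from h import *
F={'top':{'36':(399.5,-282.0),'46':(404.5,282.8),'56':(533.2,-394.4),'66':(462.1,-137.3)},
'side':{'36':(397.7,-282.9),'46':(403.8,281.5),'56':(531.4,-395.3),'66':(460.8,-138.3)}}
D={'36':('blue',18,27),'46':('green',23,32),'56':('yellow',28,37),'66':('red',33,42)}
for n in F:
    c=cam(n); C=(-c["R"].T@np.asarray(c["tvec"]).ravel())[:2]
    for k,(col,r,rf) in D.items():
        f=np.array(F[n][k]); m=mask(c["image"],col,110 if col in('red','yellow') else 70,35)
        W=np.zeros_like(m); u=proj(c,[*f,35])[0]; cv2.circle(W,tuple(int(q) for q in u),34,255,-1); m&=W
        ct=np.concatenate([q[:,0] for q in cv2.findContours(m,cv2.RETR_EXTERNAL,cv2.CHAIN_APPROX_NONE)[0]])
        P=ray(c,ct,63)[:,:2]; d=(f-C)/np.linalg.norm(f-C); out=np.linalg.norm(ray(c,ct,8)[:,:2]-f,axis=1)>rf+3
        s=out&(np.linalg.norm(P-f,axis=1)<r+8)&((P-f)@d>0.1*r)
        Q=ray(c,ct,8)[:,:2]; q=abs(np.linalg.norm(Q-f,axis=1)-rf)<4
        q&=((Q-f)@d<0)
        if s.sum()>6:
            x,e=circ(P[s],r); y,e2=circ(Q[q],rf); print(n,k,s.sum(),"off",(x-f).round(1),round(e,1),"former now",q.sum(),(y-f).round(1))
        else: print(n,k,"few",s.sum())
```

```text
top 36 12 off [1.7 0.5] 0.6 former now 29 [-0.  -1.2]
top 46 7 off [ 1.3 -1.6] 0.4 former now 36 [-0.4  1.7]
top 56 29 off [0.7 0.2] 0.7 former now 42 [ 0.1 -0.1]
top 66 few 1
side 36 23 off [ 2.3 -1.8] 0.7 former now 35 [0.3 0.6]
side 46 18 off [ 2.1 -1.5] 1.2 former now 28 [-0.2  0.3]
side 56 36 off [ 1.2 -0. ] 0.8 former now 49 [0.8 0.2]
side 66 36 off [ 0.9 -0.3] 0.8 former now 50 [ 0.  -0.5]
```

Each ring is within about 3 mm of its former's centre and stays well clear of the cone and the disc edge. The model, bottle and purple ring show at the same pixels as at the start. I hand the job in.

Run:
```python
from cell import env
print(env.job_done()); print(env.state()["t"])
```

```text
the job is handed in; nothing more can be done
None
the job is handed in; nothing more can be done
```

All four rings are standing upright on the formers of their own colour: 36 blue, 46 green, 56 yellow and 66 red. I handed the job in at about 27 s of the 96 s allowed.

- **Centring:** in the final views no ring measured more than about 3 mm off its former's centre, against the 9 mm to spare. Blue and green are the furthest off, at roughly 2–3 mm. Yellow and red are about 1 mm off or better.
- **Disagreements:** the cameras differ from each other by 1–2 mm, so the offsets carry that much uncertainty. The final top-camera check for the red ring had too few rim pixels to use. Its centring rests on the side and wrist views.
- **Seating:** I lowered each ring until it touched, or was within 1 mm of touching. The largest contact force I read was about 11 N, on the red ring, and the limits are 40 N and 120 N. I judged the rims flat by eye from the side, top and wrist pictures and did not measure it separately.
- **Other objects:** the model, the bottle and the purple ring show at the same pixels as at the start. The arm ended well clear of everything.
- **Refused call:** the first move call was rejected as invalid input and moved nothing. I sent it again with all fields filled in.

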